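Pack the tape roll and snap the tub shut

TASK

Put the small roll of heat tape into the open grey tub, lying flat on its floor. Then take the tub's lid from its sloping rest and press it squarely onto the tub until it is fully home under both spring catches, and let go. Leave the other things on the bench where they are.

Things in the scene. Friction and masses are not known exactly. Their poses are not given: they have to be found in the camera images.
- tub: Open rectangular grey plastic tub fastened to the worktop (it does not move), outside 146 mm along its x, 116 mm along its y, 60 mm high to the rim, walls and floor about 3 mm thick, so inside 140 x 110 mm. Origin: centre of its underside; z up. A steel spring catch stands outside the middle of each long side (+y and -y).
- catch_left (a joint): Spring catch on the tub's +y side, in m: 0 = home; the lid's edge pushes it outwards and down (5 mm as the lid passes, stop at 9), then it springs back to 0 over the lid. 36 mm wide along the tub's x; nose 56 mm from the tub's middle line at 70 mm height, top 76 mm above the worktop. Pressing the lid past both catches takes about 9 to 14 N in all.
- catch_right (a joint): The same catch on the tub's -y long side.
- lid: Grey plastic lid, 140 g. Flange 150 mm along its x, 120 along y, 5 thick; under it a plug 135 x 105, 16 deep (129 x 99 in its lower 10) enters the tub; handle on top. It fits either way round, long side along the tub's x. Origin: centre of the flange's underside, on the tub's rim when closed; z out of its top. At first on the rest, tilted 35 deg, +x end high, facing away from the robot.
- lid_grip (a point): Middle of the bar of the lid's handle, 37 mm along the lid's z from its origin; axes as the lid's. The bar is 90 mm long along the lid's x, 14 mm thick along y and 20 mm high, its underside 22 mm above the flange's top, on a 12 mm wide post near each end.
- stand: Plywood rest, fixed, with a board sloping 35 degrees that rises along its +x (towards the robot; it faces away from the robot), 172 mm long, 110 mm wide, with a lip at its low end standing 24 mm above the board, against which the lid rests. Top edge about 120 mm above the worktop. Origin: centre of its underside. The tub and the rest may stand either way round, left or right.
- roll: Small amber roll of heat tape, a rigid ring 50 mm outside, 25 mm inside diameter, 30 mm high, lying flat between tub and rest. Origin: centre of its underside; z along its axis.
- roll_center (a point): Centre of the roll, 15 mm above its origin.
- mug_a: Bystander: white mug, 82 mm across, 95 mm tall, handle at its +y; near the middle of the far side.
- mug_b: Bystander: white mug like mug_a, at the far left.
- spray: Bystander: white bottle, 56 mm across, 120 mm tall, far right.
- coasters: Bystander: stack of wooden coasters, 95 x 95 x 36 mm, near right.
- jar: Bystander: clear jar with steel cap, 60 mm across, 75 mm tall, left.
- driver: Bystander: screwdriver lying at the near left.
- marker: Bystander: black marker, 14 mm across, 130 mm long, lying across in front of mug_a.
Things that resemble listed ones, but are neither listed nor needed, are in the scene too. What is meant by the roll is not purple, and is the larger of those in its own colour. What is shaped like the lid but purple is not meant.

How it is judged:
On the way, in this order (a step that is already met when the one before it is completed fails the run):
1. the roll lies flat on the tub's floor, let go (x of roll_center in the frame of tub between -0.07 and 0.07 m and y of roll_center in the frame of tub between -0.055 and 0.055 m and z of roll_center in the frame of tub between 0.01 and 0.024 m and angle between the z axis of roll and the z axis of tub, either way round below 0.15 rad and contact force between the fingers and roll below 0.3 N), for 0.2 s.
2. the lid is home under both catches (x of lid in the frame of tub between -0.005 and 0.005 m and y of lid in the frame of tub between -0.005 and 0.005 m and z of lid in the frame of tub between 0.056 and 0.0625 m and angle between lid's own z axis and vertical below 0.05 rad and value of joint each of catch_left, catch_right below 0.0015 m), for 0.2 s.
At the end, for the whole second after the job is handed in: The roll lies flat on the tub's floor (within 0.15 rad); the lid is on the tub within 5 mm along each of the tub's sides and 0.05 rad of level, its flange resting on the rim within 2.5 mm; both catches have sprung back to within 1.5 mm of home; the lid is released and at rest (all of step 2 and x of roll_center in the frame of tub between -0.07 and 0.07 m and y of roll_center in the frame of tub between -0.055 and 0.055 m and z of roll_center in the frame of tub between 0.01 and 0.024 m and angle between the z axis of roll and the z axis of tub, either way round below 0.15 rad and linear speed of lid below 0.02 m/s and contact force between the fingers and lid below 0.3 N); the robot touches nothing.
It fails at once if a bystander was moved more than 40 mm (distance of any of mug_a, mug_b, spray, coasters, jar, driver, marker from where it was at the start of the episode above 0.04 m).
It also fails if it takes over 54 s, if anything falls off the work surface, if the arm or the gripper's body presses on something with over 40 N, if the wrist force passes 120 N, or if a joint passes its speed limit or range.

ROBOT

A 7-joint arm with a two-finger parallel gripper is mounted at the origin on the work surface. World frame = base frame: x ahead of the robot, y to its left, z up, the work surface at z = 0. Lengths are in m, angles in rad, forces in N, time in s.
With the tool pointing down it reaches from about 0.4 to 0.875 m from the base axis. Payload 4.4 kg.
Tool frame: the origin (TCP) lies between the finger pads; the fingertips stand r.tip_extent ahead of it and the grasp point (between the pads) lies 6 mm ahead of it (r.tip_extent is the distance from the TCP to the fingertips, in m); z points along the fingers, y is the direction in which the jaws open and shut (so a half turn about z gives the same grasp; the last joint's range is limited). The gripper opens to 85 mm and grips with 20 to 120 N. Pads are 22 mm wide; open, the fingers measure 114 mm over their backs; the gripper's body (76 mm by 85 mm) begins 54 mm behind the grasp point. The pads swing forward as they close: fully open they stand 13 mm farther back than shut.
Start: joints at [1.183, 0.628, 0.038, 1.517, -0.027, 0.996, -0.02], TCP at [0.206, -0.617, 0.22] pointing down, gripper open.
Joint ranges: [-3.06, 3.06], [-0.37, 2.12], [-1.25, 1.32], [0.18, 2.47], [-1.1, 4.24], [0.23, 1.98], [-2.94, 2.94]. Speed limits (rad/s): [2.57, 2.57, 3.14, 3.14, 3.14, 3.14, 3.14].

INTERFACE

Orientations are given as a unit quaternion [w, x, y, z].
In Python, from plant import r gives the robot as it stands.
- The arm moves only by the tool servo_tool, never from a script. Its argument "deltas" is a list of rows, each a list of 5 numbers: the shift along the tool's x, y, z in m, then the turn about the tool's z in rad, then the opening, from -1 (shut) to 1 (fully open). A call has 1 to 5 rows; each row shifts and turns the commanded pose from where the row before left it, along the tool's axes as they then stand; what a row does not reach is not made up. A row lasts 1/10 s, in which the tool goes at most 50 mm and 8.59 degrees, less where a joint would pass 70% of its speed; a pose out of reach is approached as far as the arm can. A call is refused whole if a number of a shift passes 0.05 or a number of a turn 0.15, either way. A call with a gripper value outside its range is refused whole. The fingers move at their own pace and stop on an object; the grip force is fixed at half the most. Time passes only in rows, so rows that do not move let the fingers close. It gives the time, the measured TCP pose, the force and the opening at its end, in the units of the state.
- r.get_state(): the state, without advancing time (a new reading comes with each control period).
- r.camera(name): name is "side" or "top" or "wrist"; returns the picture (384x512x3 uint8, red, green, blue); there is no depth.
- r.camera_params(name): a dict with "fx", "fy", "cx", "cy" (pixels), "k1" (the pictures are not rectified: a ray, as slopes to the right and down, at radius r is drawn at 1 + k1 r^2 times it, then the intrinsics apply), "extrinsics" (4x4, takes a point from camera to world coordinates). Camera axes: x right, y down, z forward; pixel columns grow to the right and rows downward; lengths in m; the calibration is good to about 2 mm. A picture is of the moment at which its call begins: read the wrist's pose just before it. camera_params takes no time and is no camera call; for the wrist camera it gives the pose at the moment of the call.
- r.close_job(): hands the job in, once; it reports no verdict.
The state is a dict: "clock": time; "joint_positions": joint angles; "joint_vel": joint speeds; "effort": joint torques, N m; "tcp_pos": TCP position; "orientation": TCP orientation; "force": force on the tool from outside, world axes, zero at the start; "moment": the same for the moment, N m; "grip_width": opening from 0.0 (shut) to 1.0 (fully open).
Only numpy, scipy, OpenCV 4.12 (cv2) and the standard library are available. Lean on these libraries where they do the work, as an engineer would, in place of code of your own. Each camera call takes 0.05 s, during which the arm holds its last target.

## Working session

There is one attempt and no reset: what is moved stays moved. The work goes in short steps, Python scripts to look and compute and a tool call to move; the robot and the scene stay as the last step left them, time stands still between calls to the robot, and variables do not carry over. Pictures are saved under pics/ and viewed, and the job is handed in when it is done.

Besides the shell and the picture viewer there is one more tool, called after "Call:" as name(argument=value, ...) on one line, values as JSON. servo_tool: Moves the arm, as the interface text tells. Its arguments: {"type":"object","properties":{"deltas":{"type":"array","items":{"type":"array","items":{"type":"number"}}}},"required":["deltas"]}

```bash
mkdir -p pics; ls; python3 - <<'E'
from plant import r
import cv2
print(r.get_state(), r.tip_extent)
for n in ("top","side","wrist"):
    p=r.camera_params(n); print(n,p)
    cv2.imwrite(f"pics/{n}0.png",r.camera(n)[:,:,::-1])
E
```

```text
pics
{'clock': 0.0, 'joint_positions': array([ 1.18318137,  0.62931485,  0.03841799,  1.51837387, -0.02695866,
        0.99631112, -0.01997025]), 'joint_vel': array([-0.00144314,  0.00044933,  0.00132393, -0.00264353, -0.00095708,
        0.00160734,  0.00072818]), 'effort': array([-2.71275303e-04, -5.63405335e+01,  1.22609988e+00, -1.93444866e+01,
        1.09981195e-02,  1.05622484e-02,  8.81416113e-07]), 'tcp_pos': array([ 0.20541027, -0.6160028 ,  0.21870709]), 'orientation': array([-9.28913441e-04,  9.87076130e-01,  1.60249246e-01, -1.73134871e-04]), 'force': array([ 0.99840656, -0.08277074, -0.2952993 ]), 'moment': array([-0.05872227,  0.03827202, -0.02161774]), 'grip_width': 1.0019818563431548} 0.025
top {'fx': 448.2163733695231, 'fy': 448.2163733695231, 'cx': 256.64730085607084, 'cy': 192.2844535546928, 'k1': 0.051794501652216524, 'extrinsics': array([[ 0.02304017, -0.99681162,  0.07639205,  0.39086695],
       [-0.99971073, -0.02349968, -0.00512158,  0.04611942],
       [ 0.00690044, -0.07625195, -0.9970647 ,  1.36799689],
       [ 0.        ,  0.        ,  0.        ,  1.        ]])}
side {'fx': 379.93132796099553, 'fy': 379.93132796099553, 'cx': 255.43945191457973, 'cy': 184.89919848367998, 'k1': -0.10823480975046423, 'extrinsics': array([[-0.96212204, -0.1974465 ,  0.18797889,  0.3204576 ],
       [-0.27179656,  0.64119843, -0.71762887,  0.80749679],
       [ 0.02116154, -0.74153857, -0.67057642,  0.78894845],
       [ 0.        ,  0.        ,  0.        ,  1.        ]])}
wrist {'fx': 305.90635085466647, 'fy': 305.90635085466647, 'cx': 253.57824412493497, 'cy': 190.00868980987812, 'k1': -0.05071951852593587, 'extrinsics': array([[ 0.31596802, -0.91549985, -0.24904667,  0.26805404],
       [-0.94876889, -0.3052603 , -0.08157052, -0.59479036],
       [-0.00134626,  0.2620614 , -0.96505026,  0.3730042 ],
       [ 0.        ,  0.        ,  0.        ,  1.        ]])}
```

View pics/top0.png

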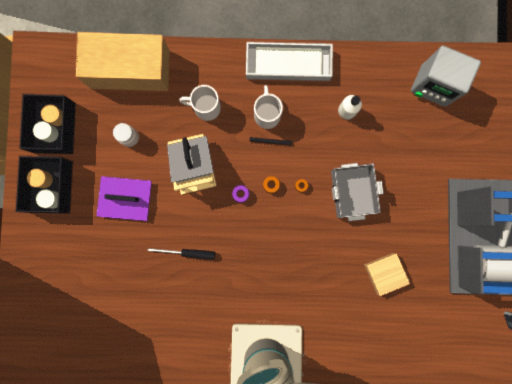

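View pics/side0.png

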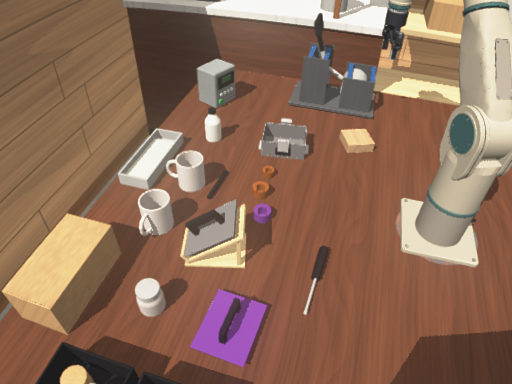

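View pics/wrist0.png

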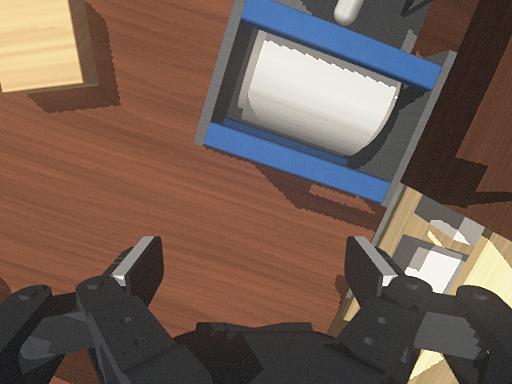

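```bash
cat > h.py <<'E'
import numpy as np, cv2
def ray(p,uv):
    K=np.array([[p['fx'],0,p['cx']],[0,p['fy'],p['cy']],[0,0,1]])
    n=cv2.undistortPoints(np.array(uv,float).reshape(-1,1,2),K,np.array([p['k1'],0,0,0,0.]))[:,0]
    E=p['extrinsics']; d=np.c_[n,np.ones(len(n))]@E[:3,:3].T
    return E[:3,3],d
def onz(p,uv,z):
    o,d=ray(p,uv); return o+d*((z-o[2])/d[:,2])[:,None]
def tri(p1,uv1,p2,uv2):
    o1,d1=ray(p1,[uv1]);o2,d2=ray(p2,[uv2]);d1=d1[0]/np.linalg.norm(d1);d2=d2[0]/np.linalg.norm(d2)
    s=np.linalg.lstsq(np.c_[d1,-d2],o2-o1,rcond=None)[0]
    a=o1+s[0]*d1;b=o2+s[1]*d2
    return (a+b)/2,np.linalg.norm(a-b)
def proj(p,P):
    E=np.linalg.inv(p['extrinsics']);K=np.array([[p['fx'],0,p['cx']],[0,p['fy'],p['cy']],[0,0,1]])
    return cv2.projectPoints(np.atleast_2d(P).astype(float),cv2.Rodrigues(E[:3,:3])[0],E[:3,3],K,np.array([p['k1'],0,0,0,0.]))[0][:,0]
E
python3 - <<'E'
from plant import r
from h import *
t=cv2.imread("pics/top0.png");p=r.camera_params("top")
hsv=cv2.cvtColor(t,cv2.COLOR_BGR2HSV)
m=cv2.inRange(hsv,(8,180,150),(20,255,255))
n,l,s,c=cv2.connectedComponentsWithStats(m)
for i in range(1,n):
    if s[i,4]>40: print(s[i],c[i],onz(p,[c[i]],.03)[0])
pts=[(272,184),(302,185),(241,194),(357,191),(191,163),(183,253),(388,275),(290,240)]
print(onz(p,pts,0.03).round(3))
cv2.imwrite("pics/tubz.png",cv2.resize(t[150:235,310:400],None,fx=6,fy=6,interpolation=cv2.INTER_CUBIC))
cv2.imwrite("pics/lidz.png",cv2.resize(t[120:205,150:250],None,fx=6,fy=6,interpolation=cv2.INTER_CUBIC))
sd=cv2.imread("pics/side0.png")
cv2.imwrite("pics/slidz.png",cv2.resize(sd[190:280,170:270],None,fx=6,fy=6,interpolation=cv2.INTER_CUBIC))
E
```

```text
[262 175  18  18 184] [270.69565217 183.31521739] [ 0.52134302 -0.00225176  0.03      ]
[295 178  13  14 114] [301.18421053 184.40350877] [ 0.52022103 -0.09371563  0.03      ]
[[ 0.519 -0.006  0.03 ]
 [ 0.518 -0.096  0.03 ]
 [ 0.487  0.086  0.03 ]
 [ 0.504 -0.261  0.03 ]
 [ 0.577  0.238  0.03 ]
 [ 0.308  0.253  0.03 ]
 [ 0.259 -0.353  0.03 ]
 [ 0.354 -0.063  0.03 ]]
```

View pics/tubz.png

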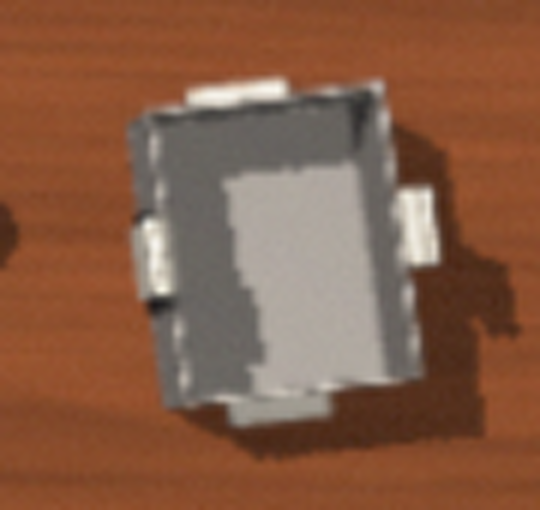

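View pics/lidz.png

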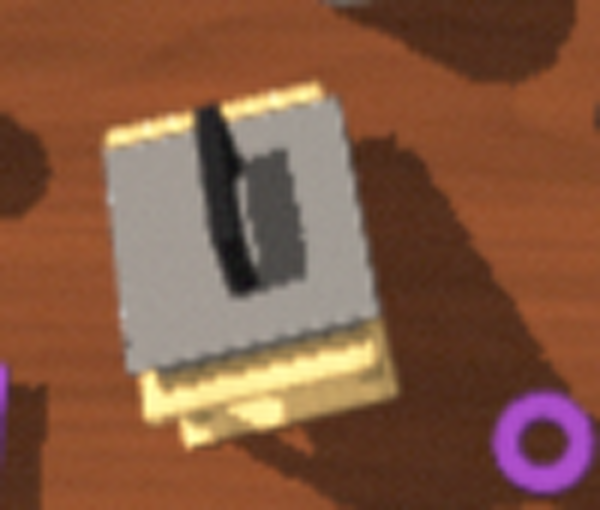

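View pics/slidz.png

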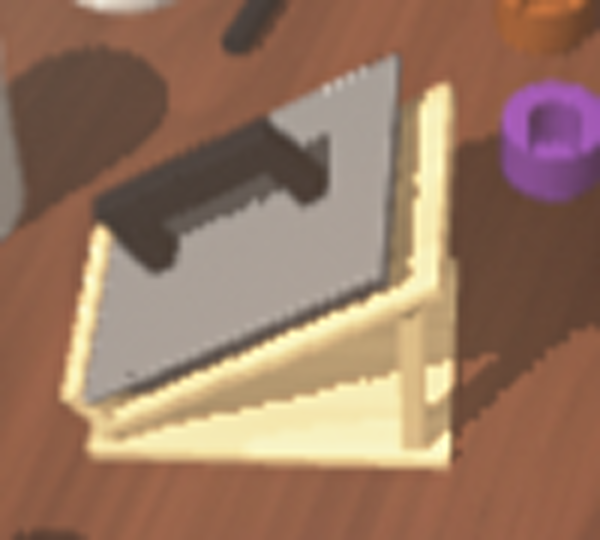

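```bash
cat >> h.py <<'E'
from scipy.spatial.transform import Rotation as R
def plan(st,xyz,yawy_deg=None,g=1.0):
    """print rows to go from state to TCP xyz with jaw axis (tool y) at world yaw (mod 180)"""
    q=st['orientation'];Rm=R.from_quat([q[1],q[2],q[3],q[0]]).as_matrix()
    cur=np.degrees(np.arctan2(Rm[1,1],Rm[0,1]))
    dt=0 if yawy_deg is None else ((yawy_deg-cur+90)%180-90)
    turn=-np.radians(dt)
    d=np.array(xyz)-st['tcp_pos']
    n=int(max(np.ceil(np.linalg.norm(d)/.048),np.ceil(abs(turn)/.145),1))
    rows=[]
    for i in range(n):
        a=np.radians(cur)-turn*i/n
        y=np.array([np.cos(a),np.sin(a),0]);z=np.array([0,0,-1.]);x=np.cross(y,z)
        rows.append([round(float(v),4) for v in (d@x/n,d@y/n,d@z/n,turn/n)]+[g])
    print("cur yaw",cur.round(2),"turn",round(turn,3),"d",d.round(4),"n",n)
    print("toolaxes d",(d@Rm).round(4))
    for k in rows:print(k)
E
python3 - <<'E'
from plant import r
from h import *
plan(r.get_state(),(.45,.0,.22),8)
E
```

```text
cur yaw -71.56 turn -1.389 d [0.2446 0.6161 0.0011] n 14
toolaxes d [ 4.268e-01 -5.072e-01 -3.000e-04]
[0.0305, -0.0362, -0.0001, -0.0992, 1.0]
[0.0339, -0.033, -0.0001, -0.0992, 1.0]
[0.037, -0.0295, -0.0001, -0.0992, 1.0]
[0.0398, -0.0257, -0.0001, -0.0992, 1.0]
[0.0421, -0.0216, -0.0001, -0.0992, 1.0]
[0.0441, -0.0174, -0.0001, -0.0992, 1.0]
[0.0456, -0.0129, -0.0001, -0.0992, 1.0]
[0.0466, -0.0083, -0.0001, -0.0992, 1.0]
[0.0472, -0.0037, -0.0001, -0.0992, 1.0]
[0.0473, 0.001, -0.0001, -0.0992, 1.0]
[0.047, 0.0057, -0.0001, -0.0992, 1.0]
[0.0462, 0.0103, -0.0001, -0.0992, 1.0]
[0.045, 0.0149, -0.0001, -0.0992, 1.0]
[0.0433, 0.0192, -0.0001, -0.0992, 1.0]
```

Call:
servo_tool(deltas=[[0.03,-0.036,0,-0.1,1],[0.034,-0.033,0,-0.1,1],[0.037,-0.03,0,-0.1,1],[0.04,-0.026,0,-0.1,1],[0.042,-0.022,0,-0.1,1]])

```text
clock: 0.65
tcp_pos: [0.292, -0.3939, 0.2196]
orientation: [0.0, 0.916, 0.401, 0.0]
force: [0.7, 0.1, 0.5]
grip_width: 1.002
```

Call:
servo_tool(deltas=[[0.044,-0.017,0,-0.1,1],[0.046,-0.013,0,-0.1,1],[0,0,0,0,1]])

```text
clock: 0.95
tcp_pos: [0.3289, -0.3012, 0.2197]
orientation: [-0.001, 0.869, 0.494, 0.001]
force: [-0.6, -0.4, -0.4]
grip_width: 1.0
```

```bash
python3 - <<'E'
from plant import r
from h import *
import pickle
s=r.get_state();p=r.camera_params("wrist");im=r.camera("wrist")[:,:,::-1]
cv2.imwrite("pics/w1.png",im);pickle.dump(p,open("w1.pkl","wb"))
print(s['tcp_pos'],s['joint_vel'].round(3),proj(p,[[.5,-.26,.06],[.52,0,.03]]))
E
```

```text
[ 0.32887499 -0.30115902  0.21973251] [ 0.059  0.027  0.101 -0.062  0.036 -0.003  0.01 ] [[ 385.01433655   48.50214424]
 [ 264.97702725 -203.67048941]]
```

View pics/w1.png

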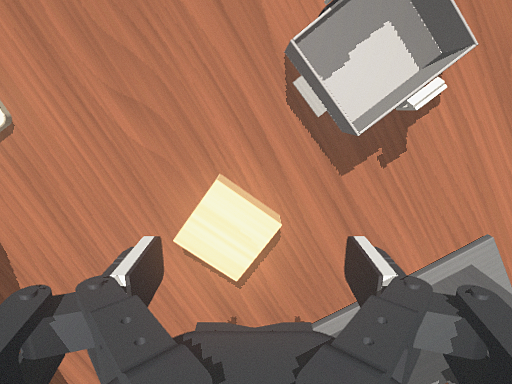

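```bash
python3 - <<'E'
from plant import r
from h import *
plan(r.get_state(),(.5,-.35,.22),8)
E
```

```text
cur yaw -31.11 turn -0.683 d [ 0.1722 -0.0453  0.0002] n 5
toolaxes d [ 0.0502  0.1708 -0.0002]
[0.01, 0.0342, -0.0, -0.1365, 1.0]
[0.0053, 0.0352, -0.0, -0.1365, 1.0]
[0.0005, 0.0356, -0.0, -0.1365, 1.0]
[-0.0044, 0.0353, -0.0, -0.1365, 1.0]
[-0.0092, 0.0344, -0.0, -0.1365, 1.0]
```

Call:
servo_tool(deltas=[[0.01,0.034,0,-0.136,1],[0.005,0.035,0,-0.136,1],[0,0.036,0,-0.136,1],[-0.004,0.035,0,-0.136,1],[-0.009,0.034,0,-0.136,1]])

```text
clock: 1.5
tcp_pos: [0.498, -0.3565, 0.2192]
orientation: [0.0, 0.659, 0.753, -0.001]
force: [0.3, -0.3, -0.4]
grip_width: 0.999
```

Call:
servo_tool(deltas=[[0,0,0,0,1],[0,0,0,0,1]])

```text
clock: 1.7
tcp_pos: [0.4968, -0.3554, 0.2186]
orientation: [-0.001, 0.66, 0.751, -0.0]
force: [-0.9, 0.4, 0.7]
grip_width: 1.0
```

```bash
python3 - <<'E'
from plant import r
from h import *
import pickle
s=r.get_state();p=r.camera_params("wrist");im=r.camera("wrist")[:,:,::-1]
cv2.imwrite("pics/w2.png",im);pickle.dump(p,open("w2.pkl","wb"))
print(s['tcp_pos'],s['joint_vel'].round(3),proj(p,[[.5,-.26,.06],[.52,0,.03]]))
E
```

```text
[ 0.49676019 -0.35538109  0.21857258] [ 0.004 -0.028  0.012  0.041 -0.002  0.002 -0.003] [[ 269.87862211   78.33912475]
 [ 326.90862713 -196.62130003]]
```

View pics/w2.png

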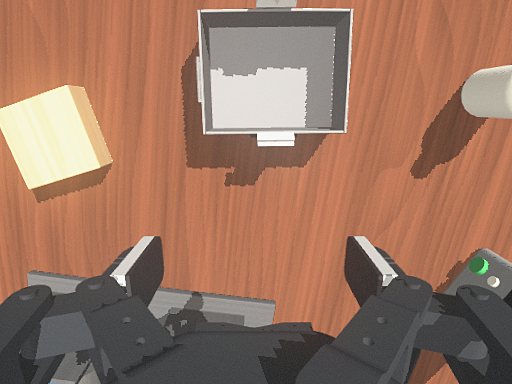

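```bash
python3 - <<'E'
import cv2
t=cv2.imread("pics/w2.png")
cv2.imwrite("pics/w2z.png",cv2.resize(t[0:150,180:370],None,fx=4,fy=4,interpolation=cv2.INTER_CUBIC))
E
```

```text
(no output)
```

View pics/w2z.png

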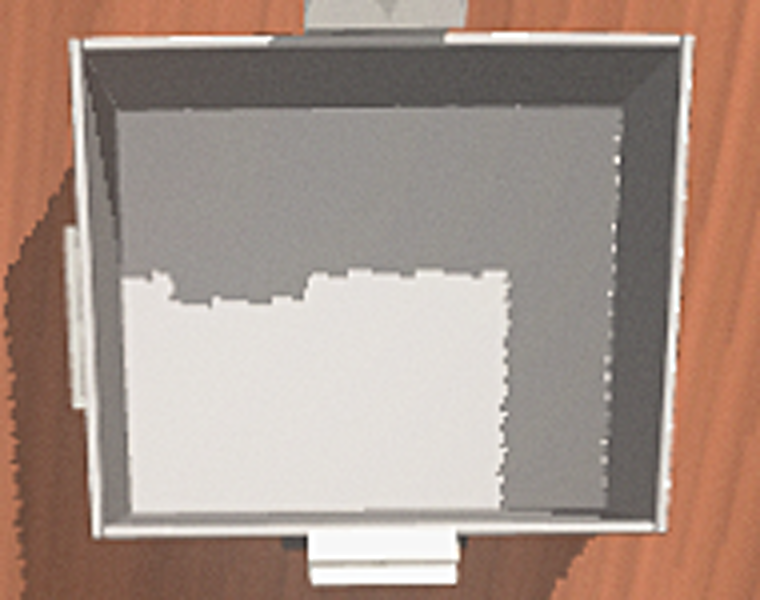

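```bash
python3 - <<'E'
from h import *
import pickle
from plant import r
p=pickle.load(open("w2.pkl","rb"))
z=np.array([(70,40),(694,36),(664,531),(94,536)],float)
c=(z+.5)/4-.5+[180,0]
P=onz(p,c,.06);print(P.round(4));print(P.mean(0))
for a,b in((0,1),(3,2),(1,2),(0,3)):
    d=P[b]-P[a];print(np.linalg.norm(d),np.degrees(np.arctan2(d[1],d[0])))
pt=r.camera_params("top")
z=np.array([(150,118),(382,83),(422,375),(187,400)],float)
P=onz(pt,(z+.5)/6-.5+[310,150],.06);print(P.round(4),P.mean(0))
plan(r.get_state(),(.521,-.1,.2))
E
```

```text
[[ 0.4244 -0.2077  0.06  ]
 [ 0.5683 -0.1878  0.06  ]
 [ 0.5834 -0.3014  0.06  ]
 [ 0.4404 -0.3212  0.06  ]]
[ 0.50414408 -0.25452244  0.06      ]
0.14528946094086753 7.8546485843956155
0.14439562831879518 7.887227410147681
0.1146024048781487 -82.42746612243718
0.11468359370174196 -81.98069571868626
[[ 0.5643 -0.1879  0.06  ]
 [ 0.5841 -0.3009  0.06  ]
 [ 0.4418 -0.3207  0.06  ]
 [ 0.4269 -0.2071  0.06  ]] [ 0.50426022 -0.25413556  0.06      ]
cur yaw 7.32 turn -0.0 d [ 0.025   0.2552 -0.0188] n 6
toolaxes d [0.2499 0.0574 0.0188]
[0.0417, 0.0096, 0.0031, -0.0, 1.0]
[0.0417, 0.0096, 0.0031, -0.0, 1.0]
[0.0417, 0.0096, 0.0031, -0.0, 1.0]
[0.0417, 0.0096, 0.0031, -0.0, 1.0]
[0.0417, 0.0096, 0.0031, -0.0, 1.0]
[0.0417, 0.0096, 0.0031, -0.0, 1.0]
```

Call:
servo_tool(deltas=[[0.042,0.01,0,0,1],[0.042,0.01,0,0,1],[0.042,0.01,0,0,1],[0.042,0.01,0,0,1],[0.042,0.01,0,0,1]])

```text
clock: 2.25
tcp_pos: [0.5183, -0.139, 0.22]
orientation: [0.0, 0.661, 0.751, -0.001]
force: [1.0, -1.1, -0.2]
grip_width: 1.004
```

Call:
servo_tool(deltas=[[0.04,0.007,0,0,1],[0,0,0,0,1],[0,0,0,0,1]])

```text
clock: 2.55
tcp_pos: [0.5205, -0.0991, 0.22]
orientation: [0.0, 0.659, 0.752, -0.001]
force: [0.0, -0.1, 1.2]
grip_width: 0.995
```

```bash
python3 - <<'E'
from plant import r
from h import *
import pickle
s=r.get_state();p=r.camera_params("wrist");im=r.camera("wrist")[:,:,::-1]
cv2.imwrite("pics/w3.png",im);pickle.dump(p,open("w3.pkl","wb"))
print(s['tcp_pos'],s['joint_vel'].round(3),proj(p,[[.577,.238,.06],[.52,0,.03]]))
E
```

```text
[ 0.52050265 -0.09905838  0.2199559 ] [ 0.039  0.012  0.032 -0.014  0.009  0.003  0.004] [[ 369.83332941 -196.20130786]
 [ 265.56986725   76.65538763]]
```

View pics/w3.png

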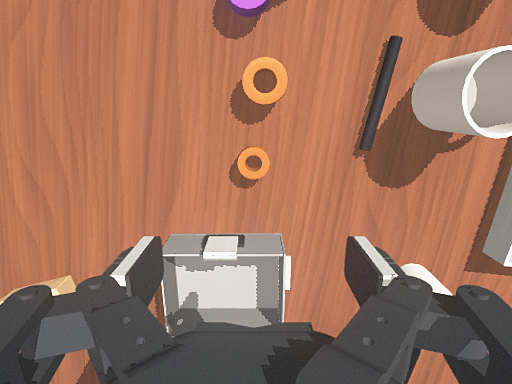

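```bash
python3 - <<'E'
from plant import r
from h import *
import pickle
p=pickle.load(open("w3.pkl","rb"));im=cv2.imread("pics/w3.png")
hsv=cv2.cvtColor(im,cv2.COLOR_BGR2HSV)
m=cv2.inRange(hsv,(8,130,190),(25,255,255))
cs,_=cv2.findContours(m,cv2.RETR_EXTERNAL,cv2.CHAIN_APPROX_NONE)
for c in cs:
    if cv2.contourArea(c)>200:
        P=onz(p,c[:,0],.03);(x,y),rad=cv2.minEnclosingCircle(P[:,:2].astype(np.float32));e=cv2.fitEllipse(c)
        print(cv2.boundingRect(c),e,x,y,rad,onz(p,[e[0]],.03))
plan(r.get_state(),(.52,-.0,.1),7.8)
E
```

```text
(477, 274, 35, 33) ((498.0272216796875, 286.4151916503906), (23.469926834106445, 39.36565017700195), 125.54249572753906) 0.8650424480438232 -0.2213706523180008 0.037415340542793274 [[ 0.86429736 -0.21528218  0.03      ]]
(333, 267, 20, 48) ((341.4376525878906, 292.2950134277344), (16.269498825073242, 39.12424087524414), 5.630188941955566) 0.6530026197433472 -0.2456933557987213 0.03518788516521454 [[ 0.65460371 -0.24723092  0.03      ]]
(382, 207, 16, 51) ((389.8250732421875, 232.39247131347656), (13.330162048339844, 44.32883834838867), 6.241967678070068) 0.7003085613250732 -0.15715505182743073 0.033334165811538696 [[ 0.69624979 -0.15734763  0.03      ]]
(397, 177, 23, 89) ((407.7825927734375, 220.38638305664062), (11.841541290283203, 82.81580352783203), 7.851101875305176) 0.7158986330032349 -0.14224782586097717 0.05744143947958946 [[ 0.71441289 -0.13922991  0.03      ]]
(316, 176, 25, 100) ((328.6937255859375, 222.17001342773438), (5.802757740020752, 104.79773712158203), 11.5745210647583) 0.6181775331497192 -0.16129933297634125 0.06498487293720245 [[ 0.61863142 -0.15379321  0.03     
[... 3274 characters left out ...]
311 -0.04468951  0.03      ]]
(41, 0, 26, 171) ((53.468177795410156, 84.01492309570312), (20.55601692199707, 149.00088500976562), 176.94964599609375) 0.2983822226524353 -0.04033321142196655 0.09047815203666687 [[ 0.29062659 -0.03518971  0.03      ]]
(31, 0, 7, 77) ((34.52083969116211, 27.23360824584961), (5.049578666687012, 81.15825653076172), 178.5338592529297) 0.27141672372817993 0.009613116271793842 0.0385226234793663 [[0.27017454 0.02106594 0.03      ]]
cur yaw 7.39 turn -0.007 d [-0.0006  0.1005 -0.1198] n 4
toolaxes d [0.0999 0.0124 0.1196]
[0.0249, 0.0031, 0.03, -0.0018, 1.0]
[0.0249, 0.0031, 0.03, -0.0018, 1.0]
[0.0249, 0.0032, 0.03, -0.0018, 1.0]
[0.0249, 0.0032, 0.03, -0.0018, 1.0]
```

```bash
python3 - <<'E'
from plant import r
from h import *
import pickle
p=pickle.load(open("w3.pkl","rb"));im=cv2.imread("pics/w3.png")
print(im[80,250],im[62,265],im[80,200])
m=cv2.inRange(im[40:120,225:305],(0,110,200),(90,200,255))
cs,_=cv2.findContours(m,cv2.RETR_EXTERNAL,cv2.CHAIN_APPROX_NONE)
c=max(cs,key=cv2.contourArea)+[225,40]
P=onz(p,c[:,0],.03);(x,y),rad=cv2.minEnclosingCircle(P[:,:2].astype(np.float32));print(cv2.boundingRect(c),x,y,rad)
plan(r.get_state(),(x,y,.1),7.8)
E
```

```text
[ 98 173 245] [103 180 245] [ 90 127 195]
(250, 72, 38, 32) 0.5236159563064575 -0.00821874849498272 0.023484371602535248
cur yaw 7.39 turn -0.007 d [ 0.0031  0.0922 -0.1198] n 4
toolaxes d [0.0913 0.015  0.1197]
[0.0228, 0.0037, 0.03, -0.0018, 1.0]
[0.0228, 0.0038, 0.03, -0.0018, 1.0]
[0.0228, 0.0038, 0.03, -0.0018, 1.0]
[0.0227, 0.0038, 0.03, -0.0018, 1.0]
```

```bash
python3 - <<'E'
from plant import r
from h import *
import pickle
p=pickle.load(open("w3.pkl","rb"));im=cv2.imread("pics/w3.png")
i=im.astype(int)
m=((i[...,1]>140)&(i[...,2]>215)&(i[...,2]-i[...,0]>120)).astype(np.uint8)[40:120,225:305]
cs,_=cv2.findContours(m,cv2.RETR_EXTERNAL,cv2.CHAIN_APPROX_NONE)
c=max(cs,key=cv2.contourArea)+[225,40]
P=onz(p,c[:,0],.03);(x,y),rad=cv2.minEnclosingCircle(P[:,:2].astype(np.float32));print(cv2.boundingRect(c),x,y,rad)
plan(r.get_state(),(x,y,.1),7.8)
E
```

```text
(242, 57, 46, 47) 0.5194193720817566 -0.0038477028720080853 0.024353796616196632
cur yaw 7.39 turn -0.007 d [-0.0011  0.0966 -0.1198] n 4
toolaxes d [0.0961 0.0114 0.1196]
[0.024, 0.0028, 0.03, -0.0018, 1.0]
[0.024, 0.0029, 0.03, -0.0018, 1.0]
[0.024, 0.0029, 0.03, -0.0018, 1.0]
[0.024, 0.003, 0.03, -0.0018, 1.0]
```

Call:
servo_tool(deltas=[[0.032,0.004,0.02,0,1],[0.032,0.004,0.03,-0.007,1],[0.032,0.004,0.04,0,1],[0,0,0.045,0,1],[0,0,0.03,0,1]])

```text
clock: 3.1
tcp_pos: [0.5193, -0.0046, 0.0534]
orientation: [-0.001, 0.657, 0.754, -0.001]
force: [0.1, -0.8, -0.2]
grip_width: 1.002
```

Call:
servo_tool(deltas=[[0,0,0.018,0,1],[0,0,0,0,1],[0,0,0,0,1]])

```text
clock: 3.4
tcp_pos: [0.5207, -0.0047, 0.0379]
orientation: [0.0, 0.658, 0.753, -0.0]
force: [1.5, -0.4, 0.8]
grip_width: 0.997
```

```bash
python3 - <<'E'
from plant import r
from h import *
cv2.imwrite("pics/w4.png",r.camera("wrist")[:,:,::-1])
plan(r.get_state(),(.5195,-.0035,.03),7.8)
E
```

```text
cur yaw 7.77 turn -0.0 d [-0.0018  0.0008 -0.0085] n 1
toolaxes d [ 0.001  -0.0017  0.0085]
[0.001, -0.0017, 0.0085, -0.0005, 1.0]
```

View pics/w4.png

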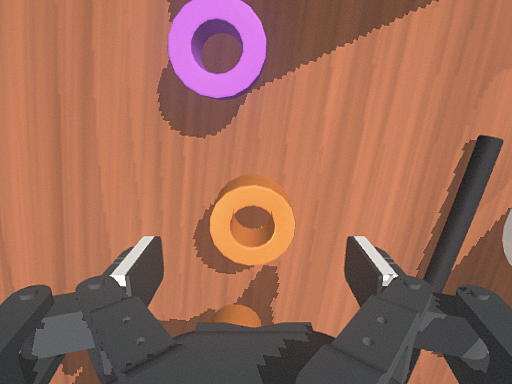

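```bash
python3 - <<'E'
from plant import r
from h import *
p=r.camera_params("wrist");print(onz(p,[(252.5,225)],.03))
plan(r.get_state(),(.5195,-.0035,.03),7.8)
E
```

```text
[[ 0.52031564 -0.00250566  0.03      ]]
cur yaw 7.77 turn -0.0 d [-0.0018  0.0008 -0.0085] n 1
toolaxes d [ 0.001  -0.0017  0.0085]
[0.001, -0.0017, 0.0085, -0.0005, 1.0]
```

Call:
servo_tool(deltas=[[0.001,0,0.008,0,1],[0,0,0,0,1],[0,0,0,0,-0.2],[0,0,0,0,-0.6],[0,0,0,0,-0.6]])

```text
clock: 3.95
tcp_pos: [0.5206, -0.0019, 0.03]
orientation: [0.0, 0.657, 0.754, 0.0]
force: [0.2, 0.4, 0.0]
grip_width: 0.514
```

Call:
servo_tool(deltas=[[0,0,0,0,-0.6],[0,0,0,0,-0.6],[0,0,0,0,-0.6],[0,0,0,0,-0.6]])

```text
clock: 4.35
tcp_pos: [0.5204, -0.0019, 0.0297]
orientation: [-0.0, 0.657, 0.754, -0.0]
force: [-0.7, 0.2, -0.1]
grip_width: 0.202
```

```bash
python3 - <<'E'
from plant import r
from h import *
cv2.imwrite("pics/w5.png",r.camera("wrist")[:,:,::-1])
cv2.imwrite("pics/s5.png",r.camera("side")[:,:,::-1])
E
```

```text
(no output)
```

View pics/w5.png

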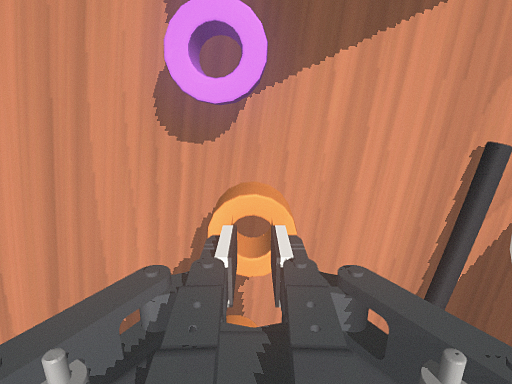

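View pics/s5.png

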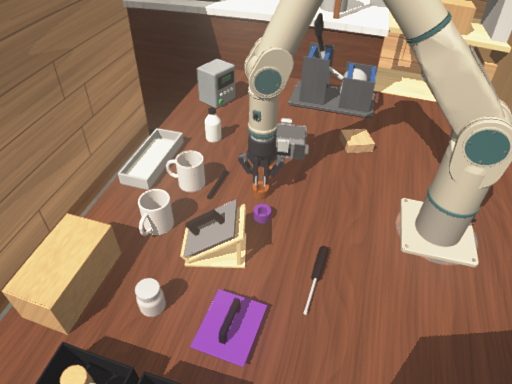

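```bash
python3 - <<'E'
from plant import r
from h import *
p=r.camera_params("wrist");s=r.get_state();t=s['tcp_pos']
print(t,s['force'],s['grip_width'])
for dz in(0,-.006,-.025): print(dz,proj(p,[t+[0,0,dz]]))
pt=r.camera_params("side");print(proj(pt,[t,t-[0,0,.025]]))
im=cv2.imread("pics/w5.png");cv2.imwrite("pics/w5z.png",cv2.resize(im[170:340,170:340],None,fx=4,fy=4,interpolation=cv2.INTER_CUBIC))
im=cv2.imread("pics/s5.png");cv2.imwrite("pics/s5z.png",cv2.resize(im[130:210,220:310],None,fx=6,fy=6,interpolation=cv2.INTER_CUBIC))
E
```

```text
[ 0.5204485  -0.00192612  0.02967235] [-0.15539891  0.87683617 -0.18203292] 0.19706994122528382
0 [[253.83232255 234.0976901 ]]
-0.006 [[253.82908187 229.83190348]]
-0.025 [[253.82008806 218.02326127]]
[[259.3192887  186.43031191]
 [259.08666431 192.56223155]]
```

View pics/w5z.png

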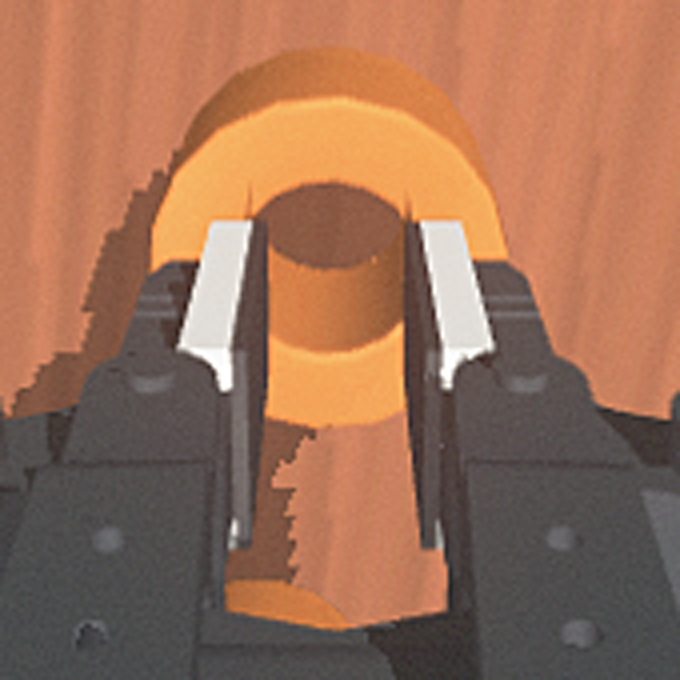

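View pics/s5z.png

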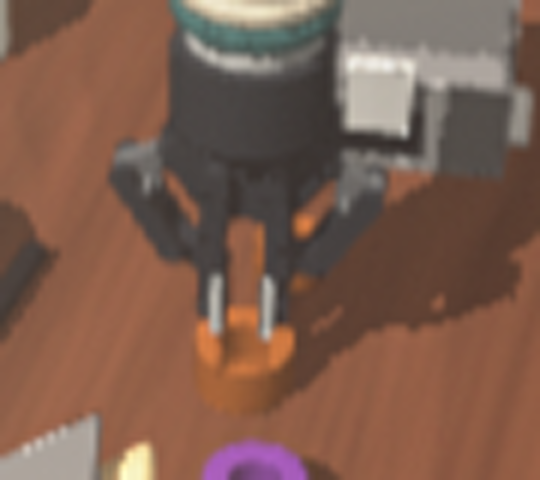

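```bash
python3 - <<'E'
from plant import r
from h import *
p=r.camera_params("wrist");s=r.get_state();t=s['tcp_pos']
q=s['orientation'];Rm=R.from_quat([q[1],q[2],q[3],q[0]]).as_matrix()
E=np.linalg.inv(p['extrinsics'])
def show(v):
    P=t+Rm@np.array(v);c=E[:3,:3]@P+E[:3,3];print(v,proj(p,[P])[0].round(1),"depth",c[2].round(4))
for dz in(-.02,-.01,0,.012,.025):
    show([.011,.0085,dz]);show([.011,.0425,dz]);show([-.011,.0085,dz])
E
```

```text
[0.011, 0.0085, -0.02] [271.9 229.5] depth 0.1441
[0.011, 0.0425, -0.02] [343.6 229.3] depth 0.1441
[-0.011, 0.0085, -0.02] [271.1 271. ] depth 0.1499
[0.011, 0.0085, -0.01] [270.7 221.8] depth 0.1538
[0.011, 0.0425, -0.01] [338.  221.7] depth 0.1538
[-0.011, 0.0085, -0.01] [270.1 261.2] depth 0.1596
[0.011, 0.0085, 0] [269.7 215. ] depth 0.1634
[0.011, 0.0425, 0] [333.1 214.9] depth 0.1634
[-0.011, 0.0085, 0] [269.2 252.4] depth 0.1692
[0.011, 0.0085, 0.012] [268.7 207.9] depth 0.175
[0.011, 0.0425, 0.012] [327.9 207.8] depth 0.175
[-0.011, 0.0085, 0.012] [268.2 243.2] depth 0.1808
[0.011, 0.0085, 0.025] [267.7 201.1] depth 0.1876
[0.011, 0.0425, 0.025] [323.  201.1] depth 0.1876
[-0.011, 0.0085, 0.025] [267.3 234.4] depth 0.1933
```

Call:
servo_tool(deltas=[[0,0,0,0,1],[0,0,0,0,1],[0,0,0,0,1],[0,0,0,0,1],[0,0,0,0,1]])

```text
clock: 4.95
tcp_pos: [0.5205, -0.0019, 0.0297]
orientation: [0.0, 0.657, 0.754, 0.0]
force: [-0.3, 0.2, 0.9]
grip_width: 0.992
```

Call:
servo_tool(deltas=[[0,0,0.01,0,1],[0,0,0,0,1],[0,0,0,0,1]])

```text
clock: 5.25
tcp_pos: [0.52, -0.0019, 0.0191]
orientation: [-0.0, 0.657, 0.754, -0.0]
force: [-0.5, 0.2, 0.0]
grip_width: 0.998
```

```bash
python3 - <<'E'
from plant import r
from h import *
a=r.camera("wrist")[:,:,::-1];b=r.camera("side")[:,:,::-1]
cv2.imwrite("pics/w6.png",a)
cv2.imwrite("pics/s6z.png",cv2.resize(b[120:210,210:310],None,fx=7,fy=6,interpolation=cv2.INTER_CUBIC))
print(r.get_state()['tcp_pos'],r.get_state()['force'])
E
```

```text
[ 0.52036284 -0.00187938  0.01954904] [ 0.56926838 -0.0739189   0.45295877]
```

View pics/w6.png

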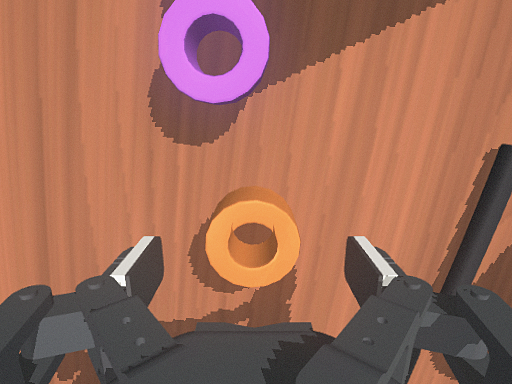

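View pics/s6z.png

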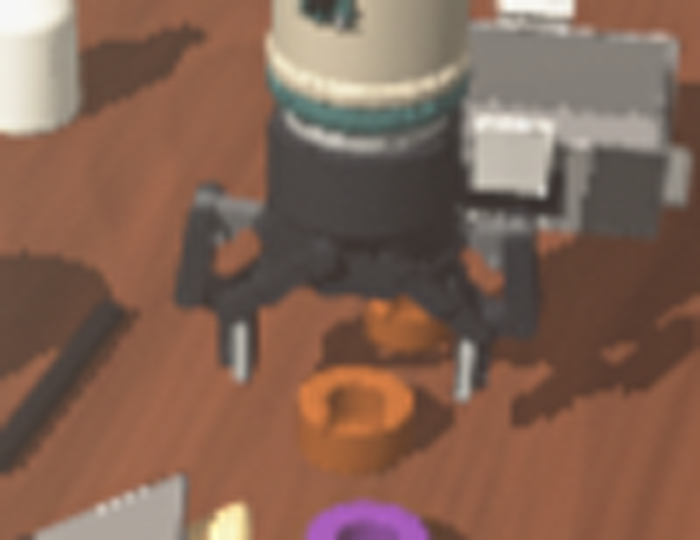

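```bash
python3 - <<'E'
from plant import r
from h import *
p=r.camera_params("side");s=r.get_state();t=s['tcp_pos']
for sg in(1,-1):
  for z in(.0,.01,.02,.03,.04,.05,.06):
    P=t+sg*.0425*np.array([.99,.136,0]);P[2]=z;print(sg,z,proj(p,[P])[0].round(1))
pw=r.camera_params("wrist")
# triangulate tips wrist vs side
for w,sd in(((160,237),(276,186.7)),((348,237),(244.3,183.3))): print(tri(pw,w,p,sd))
E
```

```text
1 0.0 [245.2 192.2]
1 0.01 [245.2 189.7]
1 0.02 [245.2 187.3]
1 0.03 [245.2 184.8]
1 0.04 [245.2 182.3]
1 0.05 [245.2 179.8]
1 0.06 [245.2 177.2]
-1 0.0 [273.  195.3]
-1 0.01 [273.2 192.8]
-1 0.02 [273.4 190.4]
-1 0.03 [273.6 187.9]
-1 0.04 [273.8 185.4]
-1 0.05 [273.9 182.9]
-1 0.06 [274.1 180.3]
(array([ 0.47257026, -0.00373736,  0.03800571]), np.float64(0.004970520620407577))
(array([0.56243946, 0.01288328, 0.04367715]), np.float64(0.00022404361103160782))
```

Call:
servo_tool(deltas=[[0,0,0.01,0,1],[0,0,0.005,0,1],[0,0,0,0,1]])

```text
clock: 5.65
tcp_pos: [0.5197, -0.0019, 0.0037]
orientation: [-0.001, 0.657, 0.754, -0.001]
force: [0.3, -0.0, 0.1]
grip_width: 0.997
```

Call:
servo_tool(deltas=[[0,0,0.006,0,1],[0,0,0,0,1],[0,0,0,0,1]])

```text
clock: 5.95
tcp_pos: [0.5204, -0.0019, -0.0015]
orientation: [-0.0, 0.657, 0.754, -0.0]
force: [-0.7, -0.3, -0.6]
grip_width: 1.001
```

```bash
python3 - <<'E'
from plant import r
from h import *
b=r.camera("side")[:,:,::-1]
cv2.imwrite("pics/s7z.png",cv2.resize(b[120:210,210:310],None,fx=7,fy=6,interpolation=cv2.INTER_CUBIC))
print(r.get_state()['tcp_pos'],r.get_state()['force'])
E
```

```text
[ 0.5204869  -0.00191997 -0.00130135] [ 0.22665747 -0.61277881  0.27108675]
```

View pics/s7z.png

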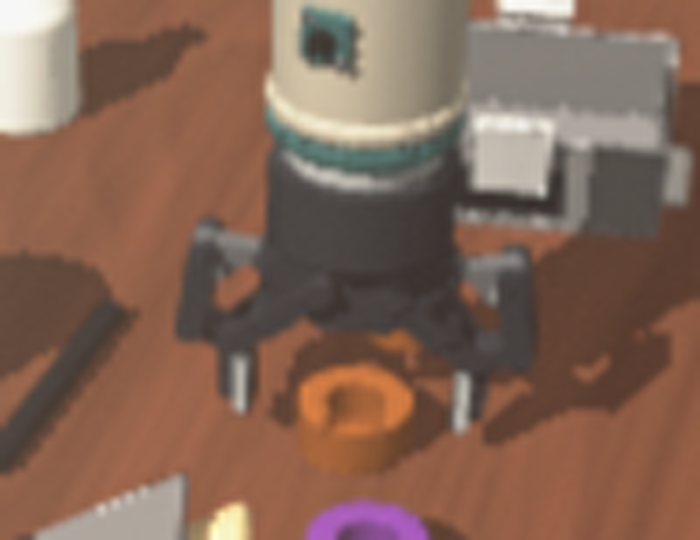

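Call:
servo_tool(deltas=[[0,0,0,0,0.3],[0,0,0,0,0],[0,0,0,0,-0.2],[0,0,0,0,-0.3],[0,0,0,0,-0.5]])

```text
clock: 6.5
tcp_pos: [0.5206, -0.002, -0.0005]
orientation: [0.0, 0.657, 0.754, 0.0]
force: [-1.2, -0.7, 7.7]
grip_width: 0.564
```

Call:
servo_tool(deltas=[[0,0,0,0,-0.6],[0,0,0,0,-0.8],[0,0,0,0,-0.8]])

```text
clock: 6.8
tcp_pos: [0.5206, -0.0019, -0.0005]
orientation: [0.0, 0.657, 0.754, 0.0]
force: [-1.3, -0.9, 7.7]
grip_width: 0.562
```

Call:
servo_tool(deltas=[[0,0,-0.03,0,-0.8],[0,0,-0.045,0,-0.8],[0,0,-0.045,0,-0.8],[0,0,0,0,-0.8]])

```text
clock: 7.2
tcp_pos: [0.5244, -0.0015, 0.124]
orientation: [0.004, 0.657, 0.754, 0.004]
force: [1.3, -0.1, -0.6]
grip_width: 0.563
```

```bash
python3 - <<'E'
from plant import r
from h import *
s=r.get_state();print(s['grip_width'],s['tcp_pos'],s['force'])
plan(s,(.504,-.2543,.12),7.9,-.8)
E
```

```text
0.5626496648797441 [ 0.52437814 -0.00148475  0.12398495] [ 1.26346065 -0.10022625 -0.61301471]
cur yaw 7.89 turn -0.0 d [-0.0204 -0.2528 -0.004 ] n 6
toolaxes d [-0.2476 -0.0549  0.0036]
[-0.0413, -0.0091, 0.0007, -0.0, -0.8]
[-0.0413, -0.0092, 0.0007, -0.0, -0.8]
[-0.0413, -0.0092, 0.0007, -0.0, -0.8]
[-0.0413, -0.0092, 0.0007, -0.0, -0.8]
[-0.0413, -0.0092, 0.0007, -0.0, -0.8]
[-0.0413, -0.0092, 0.0007, -0.0, -0.8]
```

Call:
servo_tool(deltas=[[-0.03,-0.006,0,0,-0.8],[-0.045,-0.009,0,0,-0.8],[-0.045,-0.009,0,0,-0.8],[-0.045,-0.009,0,0,-0.8],[-0.045,-0.009,0,0,-0.8]])

```text
clock: 7.7
tcp_pos: [0.5068, -0.2174, 0.1181]
orientation: [-0.0, 0.657, 0.754, -0.0]
force: [1.4, -0.0, -0.8]
grip_width: 0.564
```

Call:
servo_tool(deltas=[[-0.038,-0.009,0,0,-0.8],[0,0,0,0,-0.8],[0,0,0,0,-0.8]])

```text
clock: 8.0
tcp_pos: [0.503, -0.2555, 0.1179]
orientation: [-0.001, 0.658, 0.753, -0.0]
force: [0.2, 0.3, -1.1]
grip_width: 0.566
```

```bash
python3 - <<'E'
from plant import r
from h import *
s=r.get_state();print(s['grip_width'],s['tcp_pos'],s['force'])
plan(s,(.504,-.2543,.01),7.9,-.8)
cv2.imwrite("pics/w8.png",r.camera("wrist")[:,:,::-1])
E
```

```text
0.5662312746259387 [ 0.50301782 -0.25553503  0.11786109] [ 0.19382161  0.30427651 -1.06171572]
cur yaw 7.74 turn -0.003 d [ 0.001   0.0012 -0.1079] n 3
toolaxes d [0.001  0.0013 0.1079]
[0.0004, 0.0004, 0.036, -0.0009, -0.8]
[0.0004, 0.0004, 0.036, -0.0009, -0.8]
[0.0004, 0.0004, 0.036, -0.0009, -0.8]
```

View pics/w8.png

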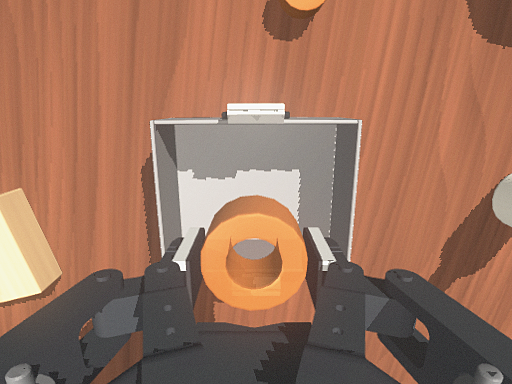

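Call:
servo_tool(deltas=[[0.001,0.001,0.035,0,-0.8],[0,0,0.04,0,-0.8],[0,0,0.025,0,-0.8],[0,0,0.007,0,-0.8],[0,0,0,0,-0.8]])

```text
clock: 8.55
tcp_pos: [0.5048, -0.2515, 0.011]
orientation: [-0.001, 0.656, 0.755, 0.0]
force: [-0.2, -0.3, -0.2]
grip_width: 0.562
```

Call:
servo_tool(deltas=[[0,0,0.003,0,-0.8],[0,0,0,0,-0.8],[0,0,0,0,-0.8]])

```text
clock: 8.85
tcp_pos: [0.5057, -0.2538, 0.0098]
orientation: [0.001, 0.657, 0.754, 0.0]
force: [-0.1, 0.4, -0.5]
grip_width: 0.565
```

Call:
servo_tool(deltas=[[0,0,0.005,0,-0.8],[0,0,0,0,-0.8],[0,0,0,0,-0.8]])

```text
clock: 9.15
tcp_pos: [0.5048, -0.2535, 0.0036]
orientation: [-0.0, 0.657, 0.754, -0.0]
force: [-0.2, 0.4, -0.4]
grip_width: 0.56
```

Call:
servo_tool(deltas=[[0,0,0,0,0.2],[0,0,0,0,0.35],[0,0,0,0,0.4],[0,0,-0.01,0,0.4],[0,0,-0.03,0,0.4]])

```text
clock: 9.65
tcp_pos: [0.5031, -0.2526, 0.0425]
orientation: [-0.002, 0.657, 0.754, -0.001]
force: [0.3, -0.1, -0.7]
grip_width: 0.698
```

Call:
servo_tool(deltas=[[0,0,-0.045,0,0.4],[0,0,-0.05,0,0.6],[0,0,-0.05,0,1],[0,0,-0.03,0,1],[0,0,0,0,1]])

```text
clock: 10.15
tcp_pos: [0.5079, -0.2544, 0.2244]
orientation: [0.005, 0.657, 0.754, 0.001]
force: [0.6, -0.4, 0.5]
grip_width: 0.999
```

```bash
python3 - <<'E'
from plant import r
from h import *
s=r.get_state();print(s['grip_width'],s['tcp_pos'],s['force'])
a=r.camera("wrist")[:,:,::-1];cv2.imwrite("pics/w9.png",a)
plan(s,(.56,.08,.23),8.5-90+180)
E
```

```text
0.998827640163485 [ 0.50790734 -0.25435299  0.22444351] [ 0.5958885  -0.37577836  0.50896972]
cur yaw 7.9 turn 1.56 d [0.0521 0.3344 0.0056] n 11
toolaxes d [ 0.324   0.0976 -0.0066]
[0.0295, 0.0089, -0.0005, 0.1419, 1.0]
[0.0304, 0.0046, -0.0005, 0.1419, 1.0]
[0.0308, 0.0003, -0.0005, 0.1419, 1.0]
[0.0305, -0.0041, -0.0005, 0.1419, 1.0]
[0.0296, -0.0084, -0.0005, 0.1419, 1.0]
[0.0281, -0.0125, -0.0005, 0.1419, 1.0]
[0.0261, -0.0163, -0.0005, 0.1419, 1.0]
[0.0235, -0.0198, -0.0005, 0.1419, 1.0]
[0.0205, -0.023, -0.0005, 0.1419, 1.0]
[0.017, -0.0256, -0.0005, 0.1419, 1.0]
[0.0132, -0.0278, -0.0005, 0.1419, 1.0]
```

View pics/w9.png

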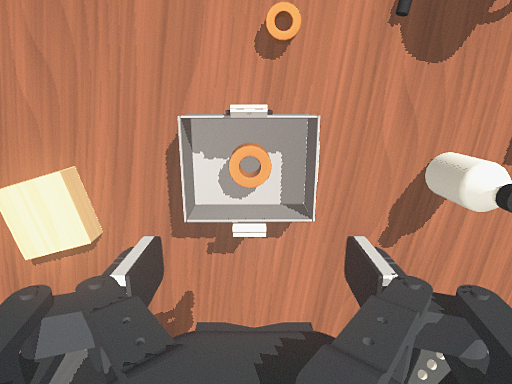

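```bash
python3 - <<'E'
from plant import r
from h import *
s=r.get_state();print(s['joint_positions'].round(2))
plan(s,(.47,.22,.25),8.5-90+180)
E
```

```text
[ 0.7   0.53 -0.43  1.75  0.27  0.91  0.29]
cur yaw 7.89 turn 1.56 d [-0.0362  0.474   0.0283] n 11
toolaxes d [ 0.4743  0.0293 -0.0297]
[0.0431, 0.0027, -0.0026, 0.1418, 1.0]
[0.0431, -0.0035, -0.0026, 0.1418, 1.0]
[0.0422, -0.0095, -0.0026, 0.1418, 1.0]
[0.0404, -0.0154, -0.0026, 0.1418, 1.0]
[0.0378, -0.0209, -0.0026, 0.1418, 1.0]
[0.0345, -0.0261, -0.0026, 0.1418, 1.0]
[0.0304, -0.0307, -0.0026, 0.1418, 1.0]
[0.0258, -0.0347, -0.0026, 0.1418, 1.0]
[0.0206, -0.038, -0.0026, 0.1418, 1.0]
[0.0151, -0.0405, -0.0026, 0.1418, 1.0]
[0.0092, -0.0422, -0.0026, 0.1418, 1.0]
```

Call:
servo_tool(deltas=[[0.043,0.003,-0.003,0.14,1],[0.043,-0.003,-0.003,0.14,1],[0.042,-0.01,-0.003,0.14,1],[0.04,-0.015,-0.003,0.14,1],[0.038,-0.021,-0.003,0.14,1]])

```text
clock: 10.7
tcp_pos: [0.4867, -0.0371, 0.2327]
orientation: [-0.001, 0.877, 0.481, -0.001]
force: [0.1, 0.5, -0.2]
grip_width: 0.998
```

Call:
servo_tool(deltas=[[0.034,-0.026,-0.003,0.14,1],[0.03,-0.031,-0.003,0.14,1],[0.026,-0.035,-0.003,0.14,1],[0.021,-0.038,-0.003,0.14,1],[0.015,-0.04,-0.003,0.14,1]])

```text
clock: 11.2
tcp_pos: [0.4672, 0.1774, 0.2477]
orientation: [0.0, 0.989, 0.151, -0.001]
force: [0.9, -0.3, 0.2]
grip_width: 0.998
```

Call:
servo_tool(deltas=[[0.009,-0.042,0,0.14,1],[0,0,0,0.02,1],[0,0,0,0,1],[0,0,0,0,1]])

```text
clock: 11.6
tcp_pos: [0.4641, 0.2173, 0.2478]
orientation: [0.001, 0.997, 0.074, -0.001]
force: [-0.7, 0.4, -0.0]
grip_width: 0.999
```

```bash
python3 - <<'E'
from plant import r
from h import *
import pickle
s=r.get_state();p=r.camera_params("wrist");im=r.camera("wrist")[:,:,::-1]
cv2.imwrite("pics/w10.png",im);pickle.dump(p,open("w10.pkl","wb"))
print(s['tcp_pos'],s['joint_vel'].round(3),s['joint_positions'].round(2))
E
```

```text
[0.46406603 0.21726851 0.2478228 ] [ 0.023 -0.006  0.002 -0.004 -0.003 -0.001 -0.004] [-0.41  0.4  -0.11  1.86  0.06  0.89 -1.98]
```

View pics/w10.png

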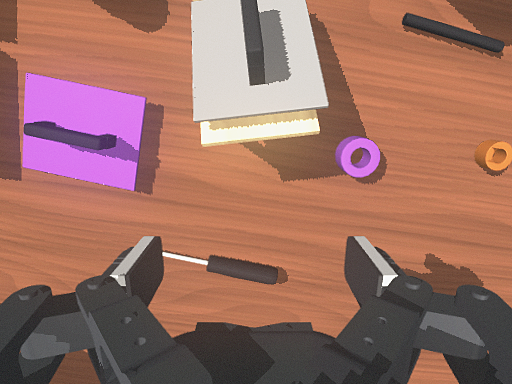

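Call:
servo_tool(deltas=[[0.04,0,0,0,1],[0.04,0,0,0,1],[0,0,0,0,1],[0,0,0,0,1]])

```text
clock: 12.05
tcp_pos: [0.544, 0.2287, 0.2479]
orientation: [0.0, 0.997, 0.073, -0.001]
force: [-0.6, 1.3, -0.4]
grip_width: 1.0
```

```bash
python3 - <<'E'
from plant import r
from h import *
import pickle
s=r.get_state();p=r.camera_params("wrist");im=r.camera("wrist")[:,:,::-1]
cv2.imwrite("pics/w11.png",im);pickle.dump(p,open("w11.pkl","wb"))
print(s['tcp_pos'],s['joint_vel'].round(3),s['joint_positions'].round(2))
cv2.imwrite("pics/w11z.png",cv2.resize(im[0:200,160:360],None,fx=3,fy=3,interpolation=cv2.INTER_CUBIC))
E
```

```text
[0.54399885 0.22869761 0.24787899] [-0.018 -0.026 -0.014  0.041 -0.006  0.002 -0.001] [-0.38  0.51 -0.1   1.65  0.06  0.98 -1.93]
```

View pics/w11z.png

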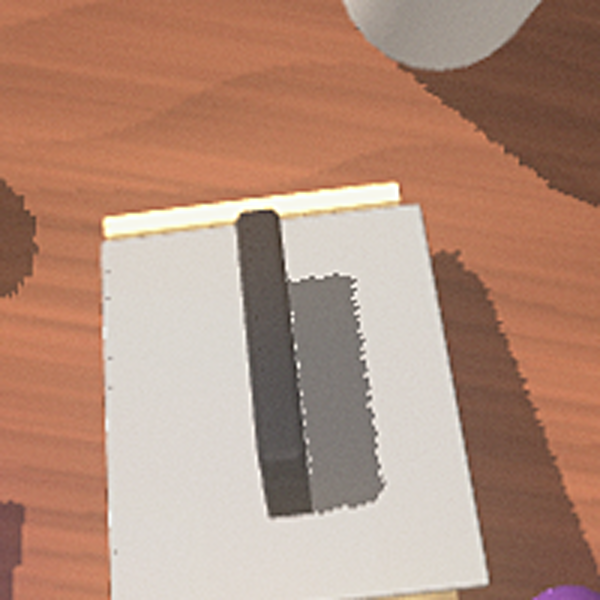

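```bash
python3 - <<'E'
from plant import r
from h import *
import pickle
p=pickle.load(open("w11.pkl","rb"));pt=r.camera_params("top")
W={'fl':(103,238),'fr':(420,205),'nr':(488,583)}
T={'fl':(105,150),'fr':(338,100),'nr':(380,320)}
Q={}
for k in W:
    w=(np.array(W[k])+.5)/3-.5+[160,0];t=(np.array(T[k])+.5)/6-.5+[150,120]
    Q[k],e=tri(p,w,pt,t);print(k,Q[k].round(4),e.round(4))
a=Q['fr']-Q['fl'];b=Q['nr']-Q['fr'];print(np.linalg.norm(a),np.linalg.norm(b),np.degrees(np.arctan2(a[1],a[0])),np.degrees(np.arctan2(b[1],b[0])),np.degrees(np.arcsin(b[2]/np.linalg.norm(b))))
c=(Q['fl']+Q['nr'])/2
psi=np.degrees(np.arctan2(b[1],b[0]))
# lid frame: x along b dir tilted up 35
for ps in(psi,188):
    cy,sy=np.cos(np.radians(ps)),np.sin(np.radians(ps));ct,s_=np.cos(np.radians(35)),np.sin(np.radians(35))
    x=np.array([cy*ct,sy*ct,s_]);y=np.array([-sy,cy,0]);z=np.cross(x,y)
    print("center",c,"z",z,"grip",c+.032*z)
    g=c+.032*z
    for e in(-.045,.045): print(proj(p,[g+e*x+.01*z+s*.007*y for s in(1,-1)]).round(1)*1)
    print(((proj(p,[g+e*x+.01*z+s*.007*y for e in(-.045,.045) for s in(1,-1)])-[160,0]+.5)*3-.5).round(0))
E
```

```text
fl [0.6305 0.3112 0.0317] 0.0004
fr [0.6575 0.1945 0.0429] 0.0017
nr [0.5385 0.1625 0.1211] 0.0019
0.12031719925613321 0.14592613078428804 -76.98029916836848 -164.97731796914823 32.396630281905956
center [0.58450362 0.23685513 0.07638799] z [0.55397348 0.14867182 0.81915204] grip [0.60223077 0.24161263 0.10260086]
[[251.6  68.5]
 [237.3  70.3]]
[[261.3 150.5]
 [245.3 152.4]]
[[276. 207.]
 [233. 212.]
 [305. 452.]
 [257. 458.]]
center [0.58450362 0.23685513 0.07638799] z [0.56799443 0.07982641 0.81915204] grip [0.60267944 0.23940958 0.10260086]
[[259.2  69. ]
 [244.9  68.9]]
[[259.5 151.6]
 [243.4 151.5]]
[[299. 208.]
 [256. 208.]
 [300. 456.]
 [251. 455.]]
```

```bash
python3 - <<'E'
from plant import r
from h import *
plan(r.get_state(),(.602,.240,.16),103.5)
E
```

```text
cur yaw -81.59 turn -0.089 d [ 0.0589  0.0109 -0.0881] n 3
toolaxes d [ 0.0601 -0.0022  0.088 ]
[0.02, -0.0007, 0.0294, -0.0296, 1.0]
[0.02, -0.0001, 0.0294, -0.0296, 1.0]
[0.02, 0.0005, 0.0294, -0.0296, 1.0]
```

Call:
servo_tool(deltas=[[0.02,0,0.03,-0.03,1],[0.02,0,0.03,-0.03,1],[0.02,0,0.028,-0.03,1],[0,0,0,0,1],[0,0,0,0,1]])

```text
clock: 12.6
tcp_pos: [0.6013, 0.2408, 0.1606]
orientation: [0.0, 0.993, 0.119, -0.001]
force: [-0.2, -0.0, 0.4]
grip_width: 1.0
```

```bash
python3 - <<'E'
from plant import r
from h import *
import pickle
s=r.get_state();p=r.camera_params("wrist");im=r.camera("wrist")[:,:,::-1]
cv2.imwrite("pics/w12.png",im);pickle.dump(p,open("w12.pkl","wb"))
plan(s,(.602,.240,.082),103.5)
b=r.camera("side")[:,:,::-1];cv2.imwrite("pics/s12z.png",cv2.resize(b[130:280,150:290],None,fx=4,fy=4,interpolation=cv2.INTER_CUBIC))
E
```

```text
cur yaw -76.36 turn 0.002 d [ 0.0007 -0.0008 -0.0786] n 2
toolaxes d [0.0007 0.001  0.0786]
[0.0002, 0.0005, 0.0393, 0.0012, 1.0]
[0.0002, 0.0005, 0.0393, 0.0012, 1.0]
```

View pics/w12.png

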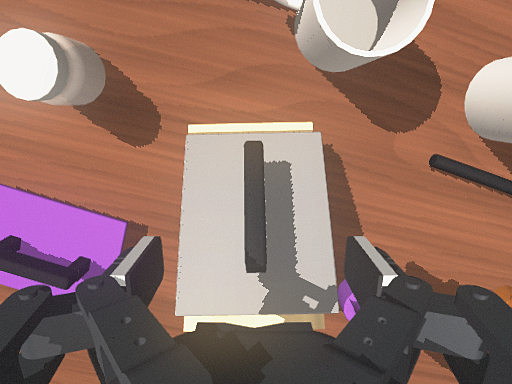

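View pics/s12z.png

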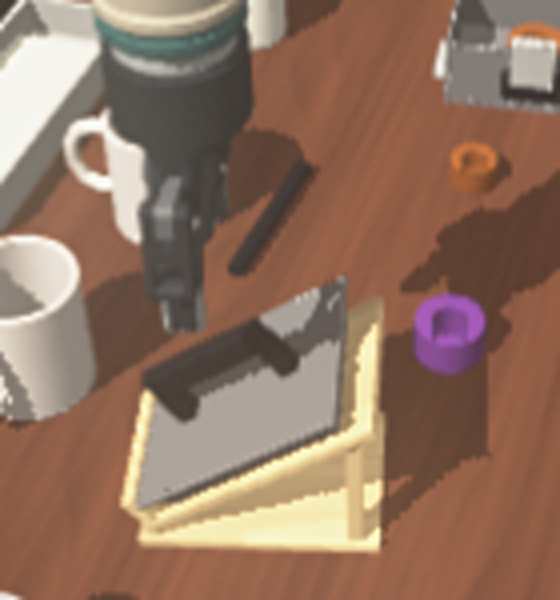

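Call:
servo_tool(deltas=[[0,0,0.03,0,1],[0,0,0.03,0,1],[0,0,0.018,0,1],[0,0,0,0,1],[0,0,0,0,1]])

```text
clock: 13.2
tcp_pos: [0.603, 0.2419, 0.0845]
orientation: [-0.0, 0.993, 0.119, 0.001]
force: [0.4, -0.8, 1.4]
grip_width: 0.997
```

```bash
python3 - <<'E'
from plant import r
from h import *
s=r.get_state();im=r.camera("wrist")[:,:,::-1]
cv2.imwrite("pics/w13.png",im);p=r.camera_params("wrist")
x=np.array([-.972*.819,-.233*.819,.574]);g=np.array([.602,.241,.1026])
print(s['tcp_pos'],s['force'],proj(p,[g,g-.045*x,g+.045*x]))
b=r.camera("side")[:,:,::-1];cv2.imwrite("pics/s13z.png",cv2.resize(b[130:280,150:290],None,fx=4,fy=4,interpolation=cv2.INTER_CUBIC))
E
```

```text
[0.60303502 0.24189268 0.08453745] [ 0.42406056 -0.75828472  1.42394347] [[256.28968107 250.57077012]
 [256.27608797 166.68382966]
 [256.27757707 351.61613806]]
```

View pics/w13.png

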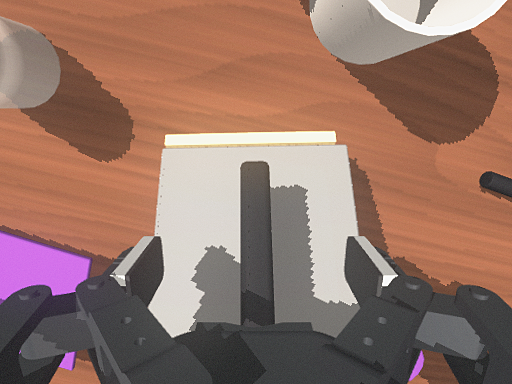

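View pics/s13z.png

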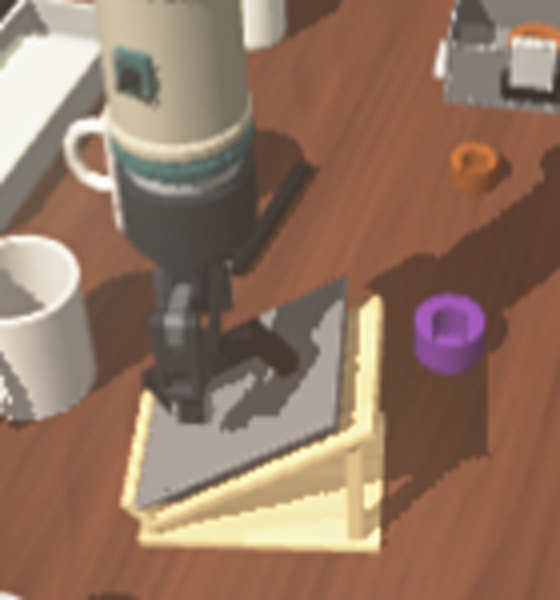

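Call:
servo_tool(deltas=[[0,0,0.003,0,0.5],[0,0,0,0,0],[0,0,0,0,-0.4],[0,0,0,0,-0.6],[0,0,0,0,-0.8]])

```text
clock: 13.8
tcp_pos: [0.6026, 0.2413, 0.0798]
orientation: [0.0, 0.993, 0.119, -0.0]
force: [-4.5, 0.4, 7.3]
grip_width: 0.153
```

Call:
servo_tool(deltas=[[0,0,0,0,-1],[0,0,0,0,-1],[0,0,0,0,-1],[0,0,0,0,-1]])

```text
clock: 14.2
tcp_pos: [0.6024, 0.2416, 0.0799]
orientation: [-0.0, 0.993, 0.119, -0.0]
force: [-2.4, -1.2, 5.7]
grip_width: 0.153
```

Call:
servo_tool(deltas=[[0,0,-0.01,0,-1],[0,0,-0.02,0,-1],[0,0,-0.035,0,-1],[0,0,-0.04,0,-1],[0,0,-0.02,0,-1]])

```text
clock: 14.7
tcp_pos: [0.6045, 0.242, 0.2086]
orientation: [-0.001, 0.993, 0.118, 0.003]
force: [0.7, 0.1, -1.3]
grip_width: 0.157
```

Call:
servo_tool(deltas=[[0,0,0,0,-1],[0,0,0,0,-1]])

```text
clock: 14.9
tcp_pos: [0.6025, 0.2411, 0.2045]
orientation: [0.0, 0.993, 0.119, 0.0]
force: [-0.0, -0.6, -2.0]
grip_width: 0.158
```

```bash
python3 - <<'E'
from plant import r
from h import *
s=r.get_state();im=r.camera("wrist")[:,:,::-1]
cv2.imwrite("pics/w14.png",im)
b=r.camera("side")[:,:,::-1];cv2.imwrite("pics/s14z.png",cv2.resize(b[100:280,150:310],None,fx=4,fy=3.3,interpolation=cv2.INTER_CUBIC))
print(s['tcp_pos'],s['force'],s['grip_width'])
plan(s,(.42,-.015,.16),8-90,-1)
E
```

```text
[0.60251323 0.24112227 0.20451718] [-0.04796761 -0.5666156  -2.04527886] 0.15759141613253644
cur yaw -76.36 turn 0.098 d [-0.1825 -0.2561 -0.0445] n 7
toolaxes d [-0.2378  0.2058  0.0445]
[-0.034, 0.0294, 0.0064, 0.0141, -1]
[-0.0336, 0.0299, 0.0064, 0.0141, -1]
[-0.0331, 0.0304, 0.0064, 0.0141, -1]
[-0.0327, 0.0308, 0.0064, 0.0141, -1]
[-0.0323, 0.0313, 0.0064, 0.0141, -1]
[-0.0318, 0.0317, 0.0064, 0.0141, -1]
[-0.0314, 0.0322, 0.0064, 0.0141, -1]
```

View pics/s14z.png

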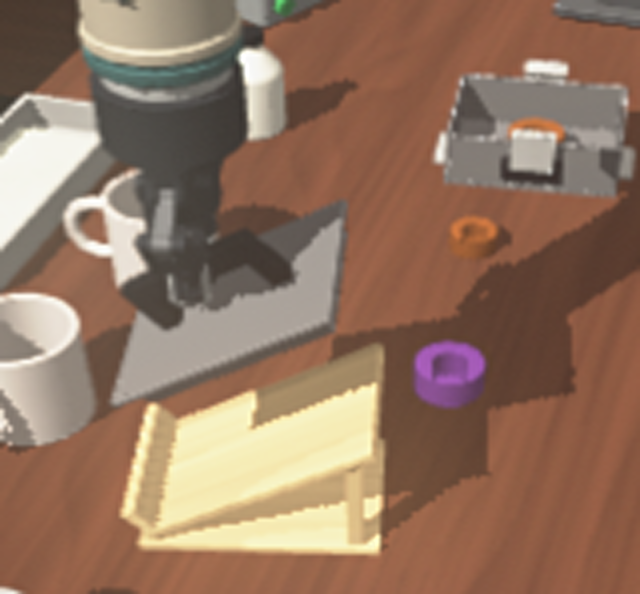

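View pics/w14.png

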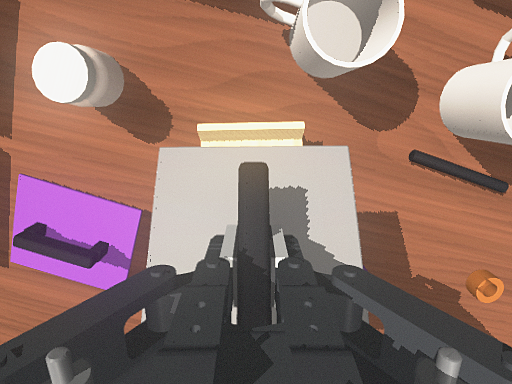

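```bash
python3 - <<'E'
from plant import r
from h import *
s=r.get_state()
plan(s,(.45,-.008,.14),-90,-1)
E
```

```text
cur yaw -76.34 turn 0.238 d [-0.1516 -0.2488 -0.063 ] n 7
toolaxes d [-0.2059  0.2059  0.0638]
[-0.0294, 0.0294, 0.009, 0.0341, -1]
[-0.0284, 0.0304, 0.009, 0.0341, -1]
[-0.0274, 0.0314, 0.009, 0.0341, -1]
[-0.0263, 0.0323, 0.009, 0.0341, -1]
[-0.0252, 0.0332, 0.009, 0.0341, -1]
[-0.024, 0.034, 0.009, 0.0341, -1]
[-0.0229, 0.0348, 0.009, 0.0341, -1]
```

Call:
servo_tool(deltas=[[-0.029,0.029,0,0.034,-1],[-0.028,0.03,0,0.034,-1],[-0.027,0.031,0,0.034,-1],[-0.026,0.032,0,0.034,-1],[-0.025,0.033,0.01,0.034,-1]])

```text
clock: 15.5
tcp_pos: [0.4949, 0.0643, 0.1942]
orientation: [0.0, 0.999, 0.034, 0.0]
force: [1.3, -0.5, -1.8]
grip_width: 0.152
```

Call:
servo_tool(deltas=[[-0.024,0.034,0.02,0.034,-1],[-0.023,0.035,0.03,0.034,-1],[0,0,0.02,0,-1],[0,0,0,0,-1],[0,0,0,0,-1]])

```text
clock: 16.0
tcp_pos: [0.4532, -0.0041, 0.1252]
orientation: [-0.0, 1.0, 0.001, -0.0]
force: [0.2, 0.1, -2.0]
grip_width: 0.152
```

```bash
python3 - <<'E'
from plant import r
from h import *
s=r.get_state()
print(s['tcp_pos'],s['force'],s['grip_width'],s['joint_positions'].round(2))
plan(s,(.45,-.008,.065),-90,-1)
b=r.camera("side")[:,:,::-1];cv2.imwrite("pics/s15z.png",cv2.resize(b[100:280,200:360],None,fx=4,fy=3.3,interpolation=cv2.INTER_CUBIC))
im=r.camera("wrist")[:,:,::-1]
cv2.imwrite("pics/w15.png",im)
E
```

```text
[ 0.45320425 -0.00409001  0.12517877] [ 0.21859893  0.08079843 -2.00579157] 0.15206106660306046 [-0.01  0.51 -0.06  2.14  0.06  0.49 -1.68]
cur yaw -89.91 turn 0.002 d [-0.0032 -0.0039 -0.0602] n 2
toolaxes d [-0.0032  0.0039  0.0602]
[-0.0016, 0.002, 0.0301, 0.0008, -1]
[-0.0016, 0.002, 0.0301, 0.0008, -1]
```

View pics/s15z.png

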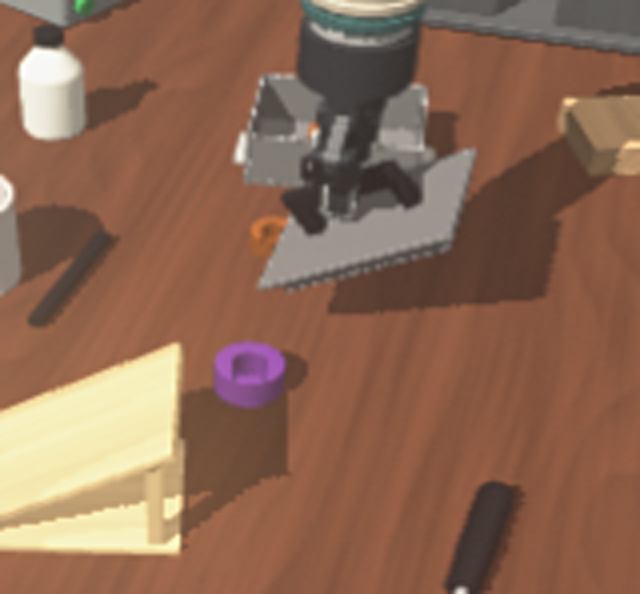

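View pics/w15.png

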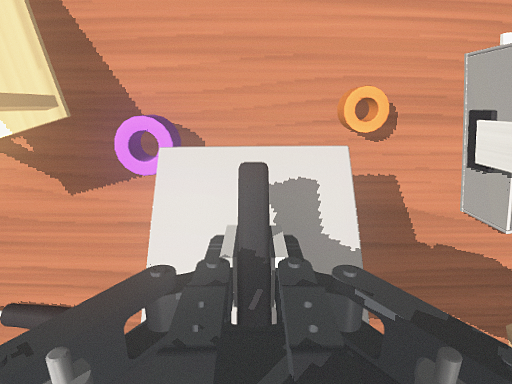

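Call:
servo_tool(deltas=[[-0.003,0.004,0.03,0,-1],[0,0,0.03,0,-1],[0,0,0.005,0,-1],[0,0,0,0,-1]])

```text
clock: 16.5
tcp_pos: [0.4503, -0.0081, 0.0606]
orientation: [-0.0, 1.0, 0.001, -0.0]
force: [0.8, 0.5, -1.1]
grip_width: 0.157
```

Call:
servo_tool(deltas=[[0,0,0.003,0,-1],[0,0,0.002,0,-1]])

```text
clock: 16.7
tcp_pos: [0.4512, -0.0085, 0.0566]
orientation: [-0.0, 1.0, 0.001, 0.001]
force: [-0.4, 0.9, -1.6]
grip_width: 0.158
```

Call:
servo_tool(deltas=[[0,0,0.003,0,-1],[0,0,0.002,0,-1]])

```text
clock: 16.9
tcp_pos: [0.4504, -0.0087, 0.0509]
orientation: [-0.0, 1.0, 0.0, 0.001]
force: [0.3, 0.5, -1.3]
grip_width: 0.152
```

Call:
servo_tool(deltas=[[0,0,0.003,0,-1],[0,0,0,0,-1]])

```text
clock: 17.1
tcp_pos: [0.4502, -0.0088, 0.0488]
orientation: [0.0, 1.0, 0.0, 0.001]
force: [-2.7, -0.0, 15.9]
grip_width: 0.154
```

Call:
servo_tool(deltas=[[-0.007,0,0.002,0,-1],[-0.007,0,0.003,0,-1],[0,0,0,0,-1]])

```text
clock: 17.4
tcp_pos: [0.4382, -0.0088, 0.0437]
orientation: [-0.0, 1.0, 0.0, 0.003]
force: [0.4, -0.4, 11.9]
grip_width: 0.155
```

Call:
servo_tool(deltas=[[-0.006,0,0.004,0,-1],[-0.006,0,0.004,0,-1],[0,0,0,0,-1]])

```text
clock: 17.7
tcp_pos: [0.4268, -0.0091, 0.0365]
orientation: [-0.0, 1.0, 0.001, 0.001]
force: [0.6, -0.6, 9.4]
grip_width: 0.153
```

```bash
python3 - <<'E'
from plant import r
from h import *
s=r.get_state()
print(s['tcp_pos'],s['force'],s['grip_width'],s['joint_positions'].round(2))
b=r.camera("side")[:,:,::-1];cv2.imwrite("pics/s16z.png",cv2.resize(b[100:280,200:360],None,fx=4,fy=3.3,interpolation=cv2.INTER_CUBIC))
E
```

```text
[ 0.42677351 -0.00908963  0.03653129] [ 0.56132849 -0.59017198  9.43644189] 0.15340781865896747 [ 0.09  0.68 -0.19  2.26  0.54  0.24 -2.16]
```

View pics/s16z.png

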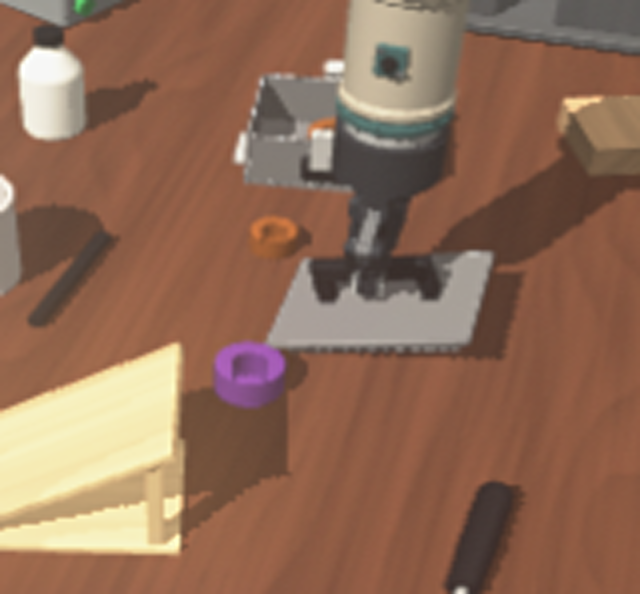

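Call:
servo_tool(deltas=[[0.003,0,0.004,0,-1],[0.003,0,0.004,0,-1],[0,0,0,0,-1]])

```text
clock: 18.05
tcp_pos: [0.4233, -0.01, 0.0283]
orientation: [0.002, 1.0, 0.001, -0.007]
force: [-15.1, 2.5, 27.2]
grip_width: 0.156
```

Call:
servo_tool(deltas=[[0.003,0,0.004,0,-1],[0.003,0,0.003,0,-1],[0,0,0,0,-1]])

```text
clock: 18.35
tcp_pos: [0.4312, -0.0104, 0.0212]
orientation: [0.002, 1.0, 0.0, -0.006]
force: [-12.0, -0.6, 21.2]
grip_width: 0.155
```

```bash
python3 - <<'E'
from plant import r
from h import *
s=r.get_state()
print(s['tcp_pos'],s['force'],s['grip_width'],s['joint_positions'].round(3),s['moment'])
b=r.camera("side")[:,:,::-1];cv2.imwrite("pics/s17z.png",cv2.resize(b[150:240,250:350],None,fx=7,fy=6,interpolation=cv2.INTER_CUBIC))
E
```

```text
[ 0.43124976 -0.01040283  0.02118779] [-11.95259321  -0.58520964  21.1583358 ] 0.15495217786565374 [ 0.098  0.719 -0.207  2.244  0.614  0.244 -2.23 ] [0.03517701 1.98443559 0.03702635]
```

View pics/s17z.png

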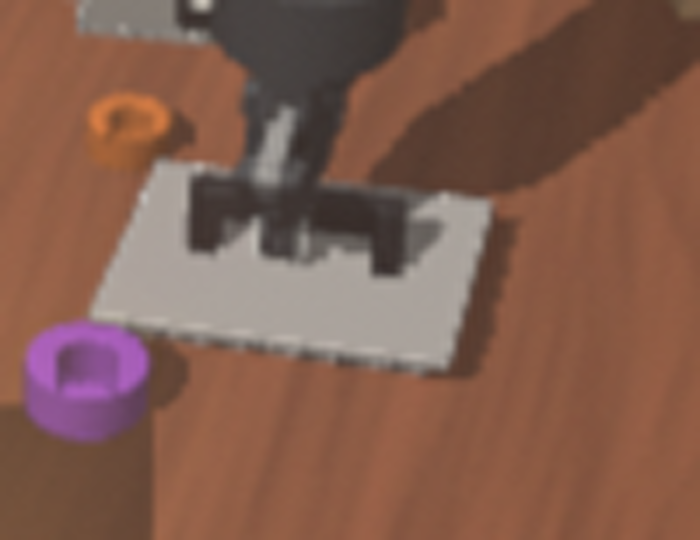

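Call:
servo_tool(deltas=[[0.003,0,-0.005,0,-1],[0.01,0,-0.02,0,-1],[0.02,0,-0.04,0,-1],[0.02,0,-0.04,0,-1],[0,0,0,0,-1]])

```text
clock: 18.9
tcp_pos: [0.4977, -0.0081, 0.1304]
orientation: [-0.001, 1.0, -0.0, 0.006]
force: [0.8, 0.2, -1.4]
grip_width: 0.154
```

Call:
servo_tool(deltas=[[0,0,0,0,-1],[0,0,0,0,-1]])

```text
clock: 19.1
tcp_pos: [0.4886, -0.0094, 0.1245]
orientation: [0.001, 1.0, 0.0, -0.003]
force: [-0.1, 0.2, -2.6]
grip_width: 0.157
```

```bash
python3 - <<'E'
from plant import r
from h import *
import pickle
s=r.get_state()
print(s['tcp_pos'],s['orientation'],s['force'],s['grip_width'],s['joint_positions'].round(3))
b=r.camera("side")[:,:,::-1].copy()
t=r.camera("top")[:,:,::-1].copy()
w=r.camera("wrist")[:,:,::-1].copy();pickle.dump(r.camera_params("wrist"),open("w18.pkl","wb"))
cv2.imwrite("pics/s18.png",b);cv2.imwrite("pics/t18.png",t);cv2.imwrite("pics/w18.png",w)
u=proj(r.camera_params("side"),[s['tcp_pos']])[0].astype(int);print(u)
cv2.imwrite("pics/s18z.png",cv2.resize(b[120:220,230:350],None,fx=6,fy=6,interpolation=cv2.INTER_CUBIC))
E
```

```text
[ 0.48863681 -0.00938554  0.12445957] [ 6.66043443e-04  9.99996040e-01  2.94532553e-04 -2.71832401e-03] [-0.13231795  0.21724321 -2.61727788] 0.1569519012203995 [ 0.283  0.586 -0.47   2.039  0.446  0.622 -2.06 ]
[271 161]
```

View pics/s18z.png

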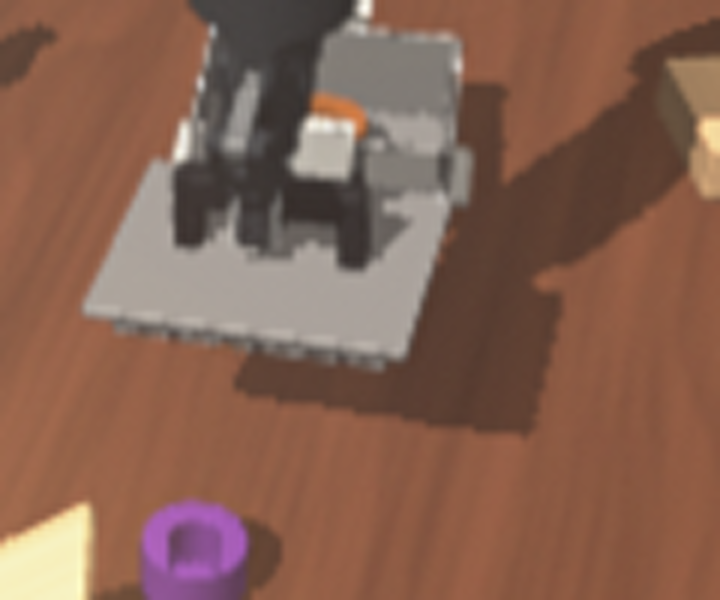

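View pics/w18.png

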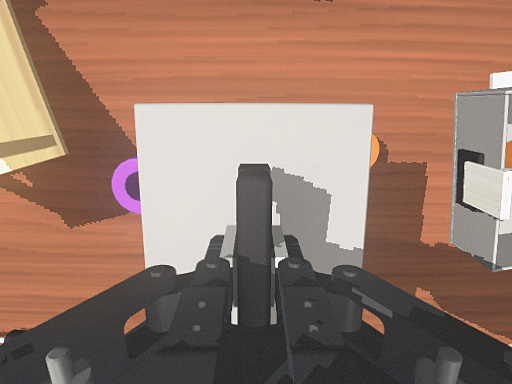

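```bash
cat > lev.py <<'E'
from h import *
def rowedges(g,row,x0,x1):
    d=np.abs(np.diff(cv2.GaussianBlur(g,(3,3),0)[row,x0:x1].astype(float)));i=int(d.argmax())
    w=d[max(0,i-2):i+3];return x0+max(0,i-2)+(w*np.arange(len(w))).sum()/w.sum()+.5
def level(p,w,rows,L=(120,160),Rr=(350,390)):
    g=w[:,:,0]  # blue: grey lid vs wood
    out=[]
    for row in rows:
        xl=rowedges(g,row,*L);xr=rowedges(g,row,*Rr)
        o,d=ray(p,[(xl,row),(xr,row)])
        # same width .12: a*d0 and b*d1 ; assume equal camera depth ~ a=b (edge row roughly parallel)
        a=.12/np.linalg.norm(d[0]-d[1]);P=o+a*(d[0]+d[1])/2;out.append(P);print(row,round(xl,2),round(xr,2),P.round(4))
    out=np.array(out);f=np.polyfit(out[:,0],out[:,2],1);print("tilt deg",np.degrees(np.arctan(f[0])),"z at mean",out[:,2].mean())
    return out
E
python3 - <<'E'
from lev import *
import pickle
p=pickle.load(open("w18.pkl","rb"));w=cv2.imread("pics/w18.png")
level(p,w,list(range(108,250,10)))
E
```

```text
108 133.75 373.03 [ 0.5547 -0.0082  0.1211]
118 134.38 372.38 [ 0.5498 -0.0082  0.1214]
128 134.89 371.78 [ 0.5449 -0.0082  0.1219]
138 135.49 371.11 [ 0.5399 -0.0082  0.1223]
148 136.39 370.31 [ 0.5348 -0.0082  0.1225]
158 127.97 369.63 [ 0.5307 -0.0059  0.1288]
168 137.34 369.11 [ 0.5246 -0.0081  0.1237]
178 138.38 368.39 [ 0.5193 -0.0082  0.1238]
188 124.86 367.63 [ 0.5165 -0.0046  0.1334]
198 139.56 366.84 [ 0.5087 -0.0081  0.1248]
208 124.63 366.15 [ 0.5067 -0.0042  0.1353]
218 141.26 365.44 [ 0.4977 -0.0082  0.1256]
228 141.88 364.59 [ 0.4922 -0.0082  0.126 ]
238 142.53 363.77 [ 0.4865 -0.0081  0.1265]
248 143.49 363.24 [ 0.4808 -0.0082  0.127 ]
tilt deg -5.2088265943494365 z at mean 0.12561908989246548
```

```bash
python3 - <<'E'
from plant import r
from h import *
s=r.get_state()
plan(s,(.5107,-.2546,.14),-82.15,-1)
E
```

```text
cur yaw -89.93 turn -0.136 d [ 0.0219 -0.2457  0.0157] n 6
toolaxes d [ 0.0215  0.2457 -0.0156]
[0.0036, 0.041, -0.0026, -0.0226, -1]
[0.0027, 0.041, -0.0026, -0.0226, -1]
[0.0017, 0.0411, -0.0026, -0.0226, -1]
[0.0008, 0.0411, -0.0026, -0.0226, -1]
[-0.0001, 0.0411, -0.0026, -0.0226, -1]
[-0.001, 0.0411, -0.0026, -0.0226, -1]
```

Call:
servo_tool(deltas=[[0.004,0.02,-0.01,-0.023,-1],[0.003,0.041,-0.006,-0.023,-1],[0.002,0.041,0,-0.023,-1],[0,0.041,0,-0.023,-1],[0,0.041,0,-0.023,-1]])

```text
clock: 19.75
tcp_pos: [0.508, -0.1936, 0.1407]
orientation: [-0.0, 0.998, 0.059, -0.002]
force: [0.8, 0.0, -1.5]
grip_width: 0.157
```

Call:
servo_tool(deltas=[[0,0.041,0,-0.021,-1],[0,0.02,0,0,-1],[0,0,0,0,-1],[0,0,0,0,-1]])

```text
clock: 20.15
tcp_pos: [0.5155, -0.2522, 0.1406]
orientation: [-0.001, 0.998, 0.068, -0.002]
force: [-0.2, -0.1, -1.2]
grip_width: 0.156
```

```bash
python3 - <<'E'
from plant import r
from lev import *
import pickle
s=r.get_state()
p=r.camera_params("wrist");w=r.camera("wrist")[:,:,::-1].copy();pickle.dump(p,open("w19.pkl","wb"))
cv2.imwrite("pics/w19.png",w)
print(s['joint_positions'].round(2),s['joint_vel'].round(3),s['tcp_pos'],s['force'])
plan(s,(.5107,-.2546,.14),-82.15,-1)
E
```

```text
[ 0.75  0.67 -0.55  1.8   0.47  0.81 -1.47] [-0.024 -0.013 -0.025  0.013 -0.005 -0.    -0.001] [ 0.51553852 -0.25222225  0.14056482] [-0.16661015 -0.08174736 -1.20660133]
cur yaw -82.18 turn -0.001 d [-0.0048 -0.0024 -0.0006] n 1
toolaxes d [-0.0051  0.0017  0.0006]
[-0.0051, 0.0017, 0.0006, -0.0006, -1]
```

View pics/w19.png

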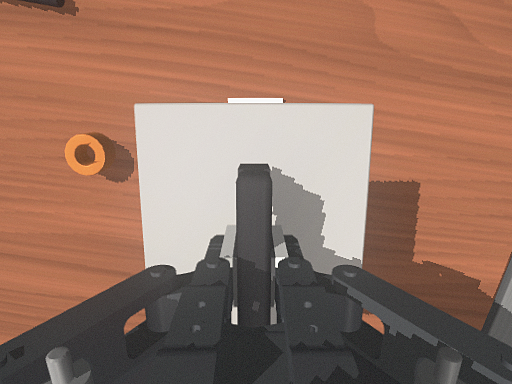

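```bash
python3 - <<'E'
from lev import *
import pickle
p=pickle.load(open("w19.pkl","rb"));w=cv2.imread("pics/w19.png")
g=w[:,:,0].astype(float);print([g[95:112,c].astype(int).tolist() for c in (150,200,330,360)])
for rows in ([106,110,118,128],[218,228,238,248]): level(p,w,rows,(125,150),(355,385))
E
```

```text
[[93, 88, 91, 89, 90, 98, 91, 78, 166, 197, 209, 210, 214, 211, 212, 213, 216], [94, 94, 96, 99, 102, 102, 88, 83, 193, 202, 214, 215, 208, 214, 213, 214, 210], [88, 91, 92, 95, 98, 89, 90, 76, 167, 193, 203, 213, 211, 208, 212, 209, 209], [90, 86, 91, 92, 90, 91, 88, 84, 139, 189, 198, 206, 209, 209, 212, 208, 205]]
106 133.68 373.01 [ 0.5818 -0.2424  0.1372]
110 133.77 372.87 [ 0.5799 -0.2427  0.1375]
118 134.39 372.22 [ 0.576  -0.2432  0.1377]
128 134.88 371.59 [ 0.5711 -0.2438  0.1381]
tilt deg -4.5058323003573095 z at mean 0.1376405400596109
218 141.33 365.33 [ 0.5243 -0.2503  0.1417]
228 141.88 364.53 [ 0.5188 -0.251   0.1422]
238 142.58 363.7 [ 0.5132 -0.2517  0.1427]
248 143.51 362.88 [ 0.5075 -0.2525  0.143 ]
tilt deg -4.503827462193191 z at mean 0.14241077117972273
```

Call:
servo_tool(deltas=[[-0.006,0.001,0,0,-1],[0,0,0.02,0,-1],[0,0,0.02,0,-1],[0,0,0,0,-1],[0,0,0,0,-1]])

```text
clock: 20.7
tcp_pos: [0.5103, -0.2538, 0.1019]
orientation: [0.0, 0.998, 0.069, -0.002]
force: [0.5, -1.3, -0.9]
grip_width: 0.159
```

```bash
python3 - <<'E'
from plant import r
from lev import *
import pickle
s=r.get_state()
p=r.camera_params("wrist");w=r.camera("wrist")[:,:,::-1].copy();pickle.dump(p,open("w20.pkl","wb"))
cv2.imwrite("pics/w20.png",w)
print(s['tcp_pos'],s['force'])
level(p,w,[104,106,110,118,128],(125,150),(355,385))
b=r.camera("side")[:,:,::-1];cv2.imwrite("pics/s20z.png",cv2.resize(b[90:180,240:340],None,fx=7,fy=6,interpolation=cv2.INTER_CUBIC))
E
```

```text
[ 0.51030674 -0.25378224  0.10187496] [ 0.45959709 -1.27575445 -0.91858871]
104 134.07 372.62 [ 0.5775 -0.2437  0.0978]
106 133.67 373.03 [ 0.5765 -0.2439  0.0986]
110 133.8 372.79 [ 0.5746 -0.2441  0.0988]
118 134.36 372.2 [ 0.5707 -0.2446  0.099 ]
128 134.78 371.58 [ 0.5658 -0.2453  0.0996]
tilt deg -6.777403071651391 z at mean 0.09877543928982288
```

View pics/s20z.png

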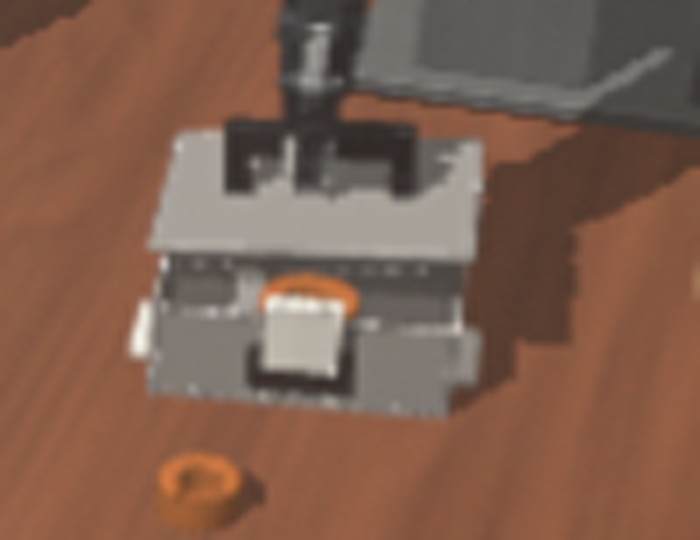

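View pics/w20.png

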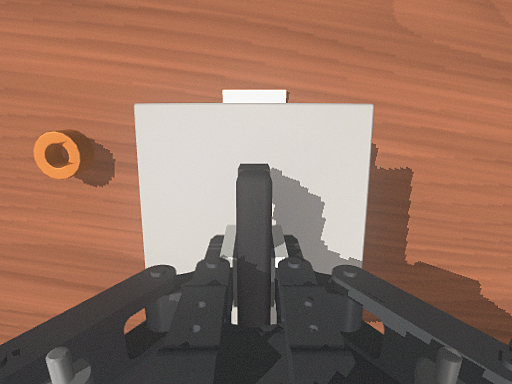

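Call:
servo_tool(deltas=[[-0.001,0,0.01,0,-1],[0,0,0.01,0,-1],[0,0,0,0,-1]])

```text
clock: 21.1
tcp_pos: [0.5081, -0.2547, 0.0802]
orientation: [-0.0, 0.998, 0.068, -0.003]
force: [-0.8, -0.8, -2.8]
grip_width: 0.156
```

Call:
servo_tool(deltas=[[0,0,0.005,0,-1],[0,0,0,0,-1]])

```text
clock: 21.3
tcp_pos: [0.5094, -0.2546, 0.0761]
orientation: [-0.0, 0.998, 0.068, -0.001]
force: [-0.8, 0.0, -1.8]
grip_width: 0.158
```

Call:
servo_tool(deltas=[[0,0,0.004,0,-1],[0,0,0,0,-1]])

```text
clock: 21.5
tcp_pos: [0.5101, -0.2547, 0.0728]
orientation: [0.0, 0.998, 0.068, -0.001]
force: [0.6, 0.6, 0.6]
grip_width: 0.152
```

Call:
servo_tool(deltas=[[0,0,0.004,0,-1],[0,0,0,0,-1]])

```text
clock: 21.7
tcp_pos: [0.5104, -0.2554, 0.0689]
orientation: [0.001, 0.998, 0.069, -0.0]
force: [1.9, -0.5, -0.9]
grip_width: 0.153
```

Call:
servo_tool(deltas=[[0,0,0.004,0,-1],[0,0,0,0,-1]])

```text
clock: 21.9
tcp_pos: [0.5098, -0.2544, 0.0645]
orientation: [-0.0, 0.998, 0.068, -0.001]
force: [0.7, 0.8, -0.4]
grip_width: 0.15
```

Call:
servo_tool(deltas=[[0,0,0.004,0,-1],[0,0,0,0,-1]])

```text
clock: 22.1
tcp_pos: [0.5086, -0.2547, 0.061]
orientation: [0.0, 0.998, 0.068, -0.002]
force: [-1.5, 1.1, 7.9]
grip_width: 0.153
```

```bash
python3 - <<'E'
from plant import r
from lev import *
s=r.get_state()
p=r.camera_params("wrist");w=r.camera("wrist")[:,:,::-1].copy()
cv2.imwrite("pics/w21.png",w)
print(s['tcp_pos'],s['force'],s['moment'])
level(p,w,[104,106,110,118,128],(125,150),(355,385));level(p,w,[218,228,238,248],(125,150),(355,385))
b=r.camera("side")[:,:,::-1];cv2.imwrite("pics/s21z.png",cv2.resize(b[90:180,240:340],None,fx=7,fy=6,interpolation=cv2.INTER_CUBIC))
E
```

```text
[ 0.50863582 -0.25472898  0.06102838] [-1.47840457  1.12154715  7.91710547] [ 0.35013473  0.02608714 -0.0149983 ]
104 129.35 377.54 [ 0.5758 -0.2449  0.0631]
106 129.65 377.28 [ 0.5749 -0.245   0.063 ]
110 129.83 376.96 [ 0.573  -0.2452  0.0632]
118 130.62 376.17 [ 0.5692 -0.2457  0.0631]
128 131.54 375.21 [ 0.5645 -0.2464  0.0631]
tilt deg -0.1314058961985522 z at mean 0.06312490206525657
218 142.5 362.52 [ 0.5163 -0.2525  0.0593]
228 126.48 378.6 [ 0.5192 -0.2522  0.0808]
238 126.1 377.64 [ 0.5145 -0.2525  0.0818]
248 127.02 376.67 [ 0.5095 -0.2532  0.0821]
tilt deg -36.774174187845325 z at mean 0.07600212818488804
```

View pics/s21z.png

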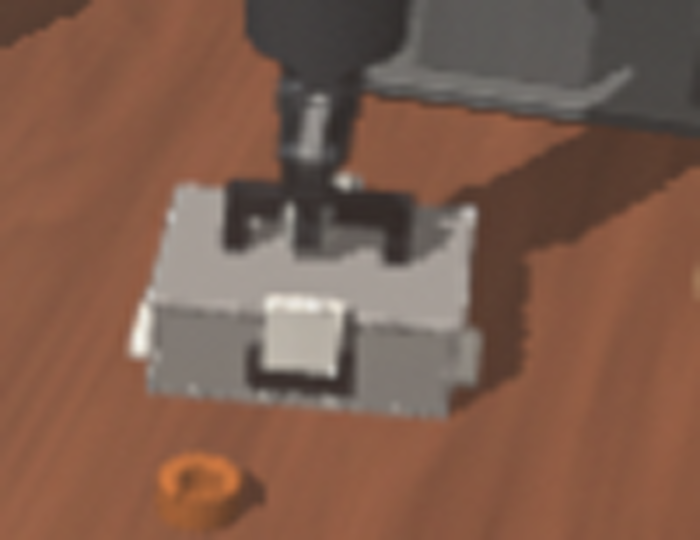

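View pics/w21.png

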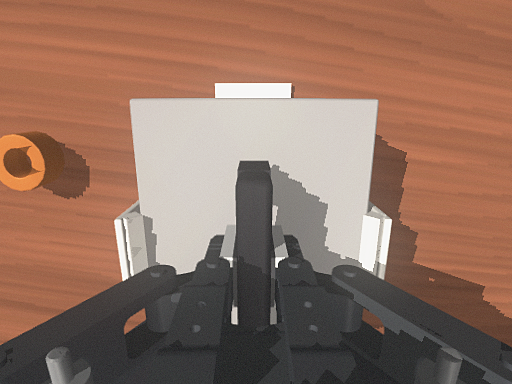

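Call:
servo_tool(deltas=[[0,0,0.003,0,-1],[0,0,0,0,-1]])

```text
clock: 22.4
tcp_pos: [0.5086, -0.2549, 0.0608]
orientation: [0.001, 0.998, 0.068, -0.002]
force: [-8.8, 3.4, 30.9]
grip_width: 0.155
```

Call:
servo_tool(deltas=[[0,0,0.003,0,-1],[0,0,0,0,-1]])

```text
clock: 22.6
tcp_pos: [0.5088, -0.2549, 0.0605]
orientation: [0.002, 0.998, 0.068, -0.002]
force: [-14.6, 5.5, 52.6]
grip_width: 0.151
```

Call:
servo_tool(deltas=[[0,0,-0.003,0,-1],[0,0,-0.003,0,-1],[0,0,0,0,-0.3],[0,0,0,0,0],[0,0,0,0,0]])

```text
clock: 23.1
tcp_pos: [0.5089, -0.2549, 0.06]
orientation: [0.0, 0.998, 0.068, -0.002]
force: [0.7, -0.5, -0.1]
grip_width: 0.5
```

Call:
servo_tool(deltas=[[0,0,-0.03,0,0],[0,0,-0.045,0,0],[0,0,-0.045,0,0],[0,0,-0.03,0,0],[0,0,0,0,0]])

```text
clock: 23.6
tcp_pos: [0.5126, -0.2555, 0.2147]
orientation: [0.002, 0.998, 0.068, 0.002]
force: [0.6, -0.1, 0.7]
grip_width: 0.5
```

Call:
servo_tool(deltas=[[-0.04,0,0,0,0],[-0.04,0,0,0,0],[0,0,0,0,0],[0,0,0,0,0]])

```text
clock: 24.0
tcp_pos: [0.4295, -0.2661, 0.2101]
orientation: [0.0, 0.998, 0.068, -0.002]
force: [0.6, 0.8, 0.2]
grip_width: 0.505
```

```bash
python3 - <<'E'
from plant import r
from lev import *
import pickle
s=r.get_state()
p=r.camera_params("wrist");w=r.camera("wrist")[:,:,::-1].copy();pickle.dump(p,open("w22.pkl","wb"))
cv2.imwrite("pics/w22.png",w)
print(s['tcp_pos'],s['force'])
b=r.camera("side")[:,:,::-1];cv2.imwrite("pics/s22z.png",cv2.resize(b[90:180,240:340],None,fx=7,fy=6,interpolation=cv2.INTER_CUBIC))
E
```

```text
[ 0.42947454 -0.26611756  0.21010829] [0.64587455 0.79190672 0.15770791]
```

View pics/s22z.png

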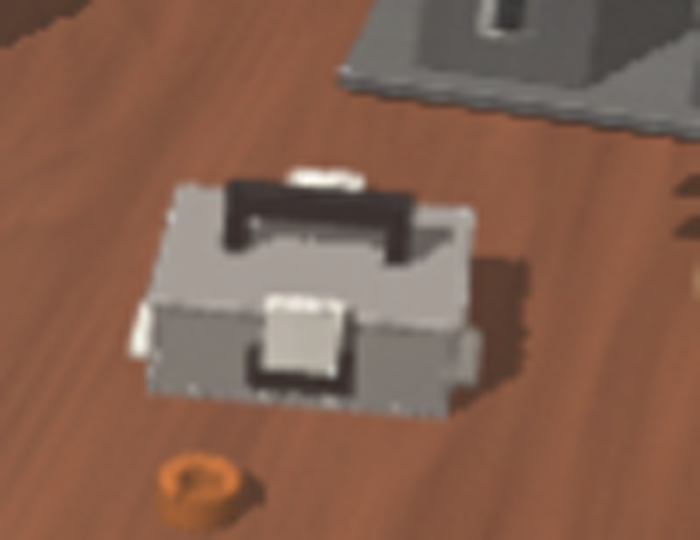

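View pics/w22.png

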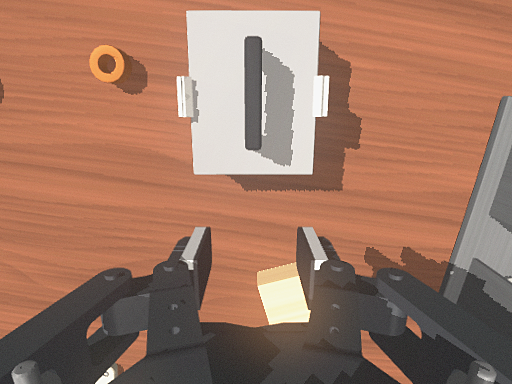

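```bash
python3 - <<'E'
from h import *
import pickle
p=pickle.load(open("w22.pkl","rb"));im=cv2.imread("pics/w22.png")
cv2.imwrite("pics/w22z.png",cv2.resize(im[0:190,165:345],None,fx=4,fy=3,interpolation=cv2.INTER_CUBIC))
m=((im.max(2).astype(int)-im.min(2)<25)&(im[:,:,0]>150)).astype(np.uint8);m[:, :186]=0;m[180:]=0;m[:,322:]=0
m[70:120,:198]=0;m[70:120,308:]=0
cs,_=cv2.findContours(m,cv2.RETR_EXTERNAL,cv2.CHAIN_APPROX_NONE);c=max(cs,key=cv2.contourArea)
P=onz(p,c[:,0],.065)[:,:2]
rc=cv2.minAreaRect(P.astype(np.float32)*1000);print(rc)
d=np.array(rc[0])/1000-[.504,-.2543];a=np.radians(7.85);print("in tub frame",d[0]*np.cos(a)+d[1]*np.sin(a),-d[0]*np.sin(a)+d[1]*np.cos(a))
E
```

```text
((503.95501708984375, -254.7001495361328), (148.8483123779297, 119.0999984741211), 7.586678504943848)
in tub frame -9.921384477053538e-05 -0.00039025597558427764
```

View pics/w22z.png

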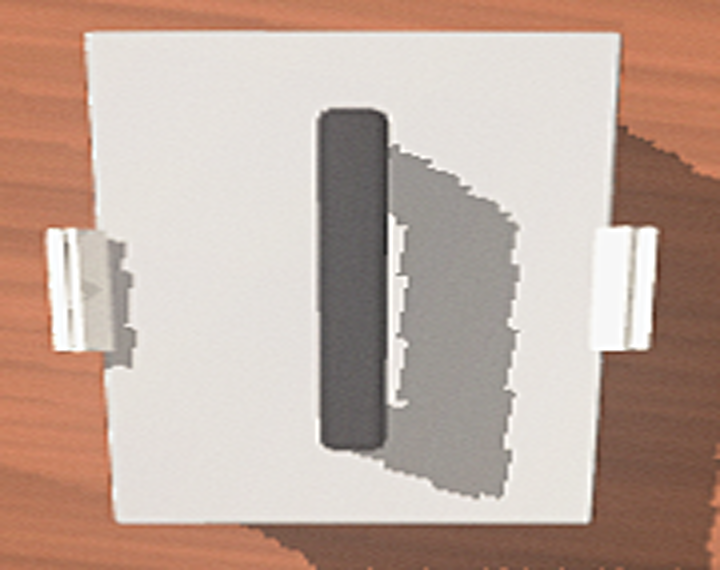

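```bash
python3 - <<'E'
from plant import r
s=r.get_state();print(s['clock'],s['force'],abs(s['joint_vel']).max());print(r.close_job())
E
```

```text
24.1 [-0.56954091 -0.71523528  0.0734735 ] 0.010793731546317648
the job is handed in; nothing more can be done
None
```

The roll is in the tub and the lid is on it under both catches. I handed the job in at 24.1 s; no verdict was reported.

**What I did**
- I put the roll in the middle of the tub.
- I gripped the lid by its handle, tilted it nearly level by pressing its low edge on a clear patch of bench, and lowered it onto the tub.
- I pressed until it stopped moving. The force rose to about 53 N with no further travel. I then let go and moved clear.

**Last checks**
- **Roll:** it looked flat on the tub floor when I released it. Once the lid was on, I could no longer see it.
- **Lid position:** its centre is within about 0.5 mm of the tub's middle, and its yaw is within 0.3° of the tub's.
- **Lid height and level:** it measured level to about 0.1° just before the final press. I judged its height from its apparent size and the hard stop.
- **Catches:** both lie over the lid's edges in the last wrist picture. I could not read the catch joints themselves.
- **Robot:** it is clear of everything, and the measured force is only noise.

**What failed or disagreed**
- My first grasp of the roll closed above it. In the camera images the fingertips stood about 30 mm farther back than the tool data says. I lowered the tool by what the pictures showed, and the second grasp held.
- Levelling on the bench left about 4.5° of tilt, which pressing onto the tub took out.
- During the levelling, joint 6 came down to about 0.24 rad, just above its lower limit of 0.23.

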